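# Open the boat's electronics pod and rack its bayonet lid

## Robot

A 7-joint arm with a two-finger parallel gripper is mounted at the origin on the work surface. World frame = base frame: x ahead of the robot, y to its left, z up, the work surface at z = 0. Lengths are in mm, angles in rad, forces in N, time in s.
With the tool pointing down it reaches from about 425 to 950 mm from the base axis. Payload 16.7 kg.
Tool frame: the origin (TCP) lies at the very end of the fingers, on their centre line; the grasp point (between the pads) lies 19 mm behind it; z points along the fingers, y is the line along which they close (so a half turn about z gives the same grasp; the last joint's range is limited). The gripper opens to 94 mm and grips with 3 to 60 N. Pads are 16 mm wide; open, the fingers measure 119 mm over their backs; the gripper's body (75 mm by 177 mm) begins 78 mm behind the grasp point.
Start: joints at [0.958, 0.426, 0.074, 1.606, -0.034, 1.111, -0.067], TCP at [301.926, -603.668, 205.467] pointing down, gripper open.
Joint ranges: [-2.85, 2.85], [-0.5, 2.14], [-1.23, 1.37], [0.21, 2.46], [-1.02, 4.16], [0.16, 2.05], [-2.73, 2.73]. Speed limits (rad/s): [1.89, 1.89, 2.39, 2.39, 3.01, 3.01, 3.01].

## Interface

Orientations are given as [roll, pitch, yaw] about the fixed x, y, z axes, in that order (R = Rz(yaw) Ry(pitch) Rx(roll)).
In Python, from rig import manip, grab_frame, camera_model gives the robot as it stands. The module is installed in compiled form; this text tells all that it offers.
- The arm moves only by the tool move_arm, never from a script. Its argument "targets" is a list of rows, each an object with "dr": the turn, a rotation vector about the tool's x, y, z in units of 6 degrees (1.0 is 6 degrees), a list of three; "linear": the shift along the tool's x, y, z in units of 40 mm (1.0 is 40 mm), a list of three; "fingers": the gripper command: -1 is shut, 1 is fully open, values between are in proportion. A call has 1 to 10 rows; each row is the pose to reach, as a shift and turn from the pose commanded when the call began, along the tool's axes at that moment; what a row does not reach only later rows make up. A row lasts 1/12 s, in which the tool goes at most 41.7 mm and 7.16 degrees, less where a joint would pass 70% of its speed; a pose out of reach is approached as far as the arm can. A call with a gripper value outside its range is refused whole. The fingers move at their own pace and stop on an object; the grip force is fixed at half the most. Time passes only in rows, so rows that repeat a pose let the fingers close. It gives the time, the measured TCP pose, the force, the opening and the grip force at its end, in the units of the state.
- manip.state(): the state, without advancing time (a new reading comes with each control period).
- grab_frame(name): name is "scene" or "top" or "wrist"; returns (picture, depth): 420x560x3 uint8, red, green, blue; 420x560 float32, mm along the optical axis (not along the pixel's ray), 0 where there is no reading.
- camera_model(name): a dict with "mtx" (3x3 intrinsics, pixels), "dist" ([k1, k2, p1, p2, k3] as OpenCV has them; the pictures are not rectified), "rvec" (rotation vector, rad) and "tvec" (3), from world to camera coordinates, as OpenCV has them. Camera axes: x right, y down, z forward; pixel columns grow to the right and rows downward; lengths in mm; the calibration is good to about 2 mm. A picture is of the moment at which its call begins: read the wrist's pose just before it. camera_model takes no time and is no camera call; for the wrist camera it gives the pose at the moment of the call.
- manip.close_job(): hands the job in; it is judged then, once.
The state is a dict: "clock": time; "qpos": joint angles; "joint_vel": joint speeds; "tau": joint torques, N m; "position": TCP position; "ee_rot": TCP orientation; "contact_force": force on the tool from outside, world axes, zero at the start; "moment": the same for the moment, N m; "grip_width": finger opening in mm; "finger_force": force on a finger pad.
Only numpy, scipy, OpenCV 4.12 (cv2) and the standard library are available. Lean on these libraries where they do the work, as an engineer would, in place of code of your own. Each camera call takes 0.05 s, during which the arm holds its last target. There are 200 camera calls.

## Task

Open the round electronics pod: turn its red lid counter-clockwise until the two yellow lugs stand in the marked slots, and lift it free. Lean it on the brown sloping rest, fin outwards and down against the ledge, and let go; then take it again by its upper edge or however suits, and stand it upright on edge in the middle of the blue rack's slot and let go. Never drop the lid, and leave the tub, screwdriver and motor where they are.

Things in the scene. Friction and masses are not known exactly. Their poses are not given: they have to be found in the camera images.
- lid: Loose red lid, about 0.25 kg: disc 100 mm across, 10 thick. Two yellow lugs, 24 mm wide, as thick as the disc, stick out along its x axis to 60 mm from the centre, opposite each other. On top a black fin to grip: 44 mm long along x, 14 thick along y, top 44 mm above the underside. Origin: centre of the disc's underside; z out of the fin side. Half a turn makes no difference.
- lid_mid (a point): The centre of the lid's disc, at half its thickness (5 mm above its underside). Axes as the lid's.
- pod: Fixed round white pod, 140 mm across, 74 high. Origin: underside centre, z up. Locked lid: underside at 55 mm, lugs under a lip (67.5 to 74 mm high, inner radius 53), turned 0.55 to 1.2 rad clockwise (from above) from the slots. Slots: 34 mm wide, yellow marks, on pod's +x and -x sides; lid lifts only with its x along pod's x (within 0.1 rad). It turns easily; no stop at the slots.
- easel: Fixed brown sloping rest. Origin: on the bench, z up. Face at 60 degrees to the bench, falling towards -x (the robot's side), 90 mm wide (y), 70 long, from a ledge 10 mm high at its foot (face meets ledge at x -30, z 20 mm) to its top edge at x 5, z 80.6. A lid on it, lug against the ledge, sticks out 50 mm beyond the top edge, free beneath, for a gripper tilted 30 degrees to pinch.
- easel_rest (a point): Where the centre of the lid's disc (point lid_mid) is when the lid lies flat on the sloping rest, fin outwards, one lug against the ledge. Axes as the rest's (upright); the lid's own z axis is then tilted 60 degrees from vertical towards the rest's -x.
- rack: The fixed blue rack with one upright slot along its y axis. Origin: on the bench under the middle of the slot, z up. Slot 15 mm wide, floor 8 mm above the bench, walls 120 mm long, upright to 30 mm, then flared out to about 26 mm wide at 40 mm high. The lid stands in it on edge, its z axis along the rack's x axis, fin to either side.
- rack_seat (a point): The centre of the lid's disc when it stands in the slot on one lug: 68 mm above the bench, mid-slot. Axes as the rack's.
- tub: Orange bowl, 90 mm across and 45 mm high, loose; leave alone. Origin: centre of its underside.
- screwdriver: Screwdriver with a blue handle lying on the bench along its x axis, about 200 mm long; leave alone. Origin: near its middle, underside.
- motor: Small upright silver motor 70 mm high on a brown 50 mm square foot; leave alone. Origin: centre of its underside.
There are look-alikes about, which are no part of the job. Of the things that look like the lid, the middle-sized one is meant.

How it is judged:
By the outcome, as a careful person would: the job done as asked, in the order asked, and still so for the second after the job is handed in, with the robot touching nothing.
It also fails if it takes over 72 s, if anything falls off the work surface, if the arm or the gripper's body presses on something with over 40 N, if the wrist force passes 120 N, or if a joint passes its speed limit or range.

## Working session

There is one attempt and no reset: what is moved stays moved. The work goes in short steps, Python scripts to look and compute and a tool call to move; the robot and the scene stay as the last step left them, time stands still between calls to the robot, and variables do not carry over. Pictures are saved under pics/ and viewed, at most 10 in all, crops included, and the job is handed in when it is done.

Besides the shell and the picture viewer there is one more tool, called after ">>>" as name(argument=value, ...), one argument or row to a line, values as JSON. move_arm: Moves the arm, as the interface text tells. Its arguments: {"type":"object","properties":{"targets":{"type":"array","items":{"type":"object","properties":{"dr":{"type":"array","items":{"type":"number"}},"linear":{"type":"array","items":{"type":"number"}},"fingers":{"type":"number"}}}}},"required":["targets"]}

```bash
mkdir -p pics; cat > h.py <<'E'
import numpy as np, cv2
from rig import manip, grab_frame, camera_model
from scipy.spatial.transform import Rotation as R
def cloud(name):
    m=camera_model(name); img,d=grab_frame(name)
    v,u=np.mgrid[0:420,0:560]
    p=cv2.undistortPoints(np.stack([u,v],-1).reshape(-1,1,2).astype(np.float64),np.array(m['mtx']),np.array(m['dist'])).reshape(420,560,2)
    z=d.astype(float)[...,None]
    c=np.concatenate([p*z,z],-1)
    Rm=cv2.Rodrigues(np.array(m['rvec'],float))[0]
    w=(c-np.array(m['tvec']).reshape(3))@Rm
    w[d==0]=np.nan
    return img,w
def save(name,img,x=1): cv2.imwrite('pics/'+name,cv2.resize(img[:,:,::-1],None,fx=x,fy=x,interpolation=cv2.INTER_CUBIC))
E
python3 - <<'E'
from h import *
for n in('scene','top'):
    i,w=cloud(n); np.savez(n,i=i,w=w); save(n+'0.png',i,1.4)
s=manip.state();print(s)
E
```

```text
{'clock': 0.1, 'qpos': array([ 0.95745798,  0.42665336,  0.07380872,  1.60651086, -0.03410187,
        1.11079486, -0.06707421]), 'joint_vel': array([-9.70494030e-05, -4.54960518e-04, -4.70808515e-04, -3.75945631e-04,
        7.02205935e-04,  5.08085170e-04,  1.99043441e-03]), 'tau': array([ 7.85516255e-03, -9.37459874e+01,  3.67738210e+00, -4.55041838e+01,
       -4.85028466e-02,  1.69347308e-02, -1.20329014e-05]), 'position': array([ 301.81781473, -603.34092154,  204.86923236]), 'ee_rot': array([-3.14048519e+00,  5.63068702e-05,  4.63873010e-01]), 'contact_force': array([ 0.25507361, -0.5725527 , -0.23641968]), 'moment': array([ 0.03124677,  0.01761235, -0.01477128]), 'finger_force': 0.0, 'grip_width': 94.18025391025861}
```

View pics/scene0.png

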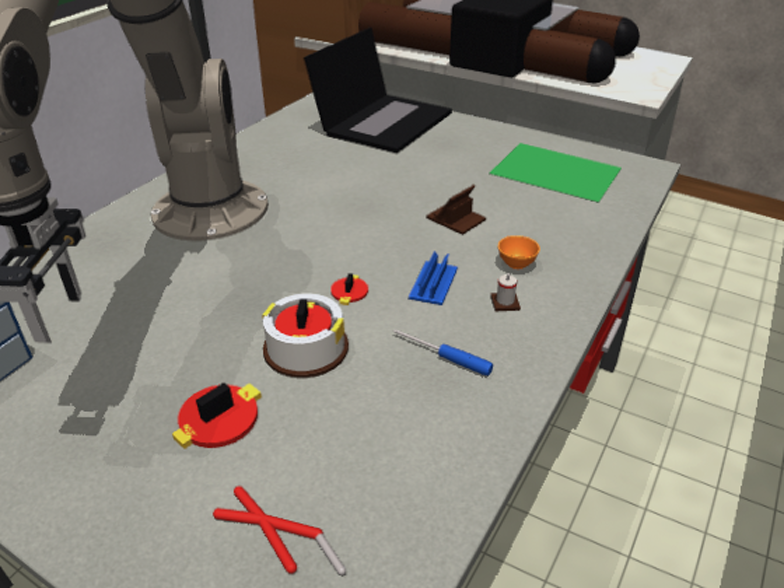

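View pics/top0.png

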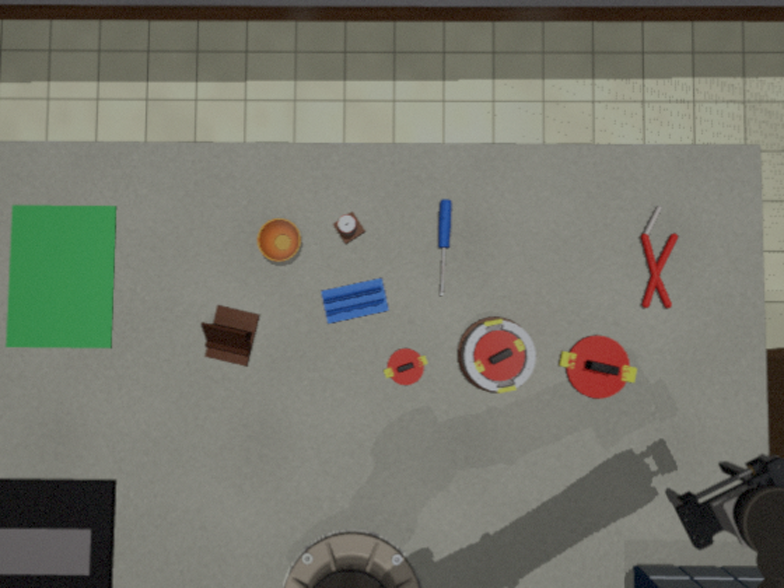

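The pod (top 500,355) holds the middle-sized lid. The slot marks are at (493,323) and (507,388), the easel at (232,335) and the rack at (355,300). I'll measure these next.

```bash
cat > m.py <<'E'
from h import *
for n in('top','scene'):
    z=np.load(n+'.npz');i=z['i'];w=z['w']
    hsv=cv2.cvtColor(i,cv2.COLOR_RGB2HSV).astype(int);H,S,V=hsv[...,0],hsv[...,1],hsv[...,2]
    print(n)
    box=lambda x0,x1,y0,y1:(w[...,0]>x0)&(w[...,0]<x1)&(w[...,1]>y0)&(w[...,1]<y1)
    if n=='top':
        for u,v in((500,355),(493,323),(507,388),(232,335),(355,300),(600,370)): print((u,v),w[int(v/1.4),int(u/1.4)].round(0))
        pc=w[int(355/1.4),int(500/1.4)]
    near=np.hypot(w[...,0]-pc[0],w[...,1]-pc[1])<95
    rim=near&(S<60)&(V>120)&(w[...,2]>66)&(w[...,2]<82)
    p=w[rim];A=np.c_[p[:,:2],np.ones(len(p))];s=np.linalg.lstsq(A,(p[:,:2]**2).sum(1),rcond=None)[0]
    print('rim n',len(p),'fit c',s[:2]/2,'r',np.sqrt(s[2]+(s[:2]**2).sum()/4),'z',np.median(p[:,2]),'minarea',cv2.minEnclosingCircle(p[:,:2].astype(np.float32)))
    for nm,k in(('yel',near&(H>22)&(H<36)&(S>140)&(V>100)),('black',near&(V<60)&(w[...,2]>85)),('blue',(H>100)&(H<125)&(S>120)&box(400,750,-100,200)&(w[...,2]>4)),('brown',(H<15)&(S>60)&(V<130)&box(380,700,150,420)&(w[...,2]>3))):
        nn,l=cv2.connectedComponents(k.astype(np.uint8))
        for j in range(1,nn):
            q=w[l==j]
            if len(q)>8:
                r=cv2.minAreaRect(q[:,:2].astype(np.float32)); print(nm,len(q),q.mean(0).round(1),'z',q[:,2].min().round(),q[:,2].max().round(),'rect',np.round(r[0],1),np.round(r[1],1),round(r[2],1))
E
python3 m.py
```

```text
top
(500, 355) [ 508. -287.   99.]
(493, 323) [ 569. -277.   76.]
(507, 388) [ 441. -305.   73.]
(232, 335) [540. 239.  68.]
(355, 300) [614.   1.   2.]
(600, 370) [ 477. -490.   55.]
rim n 697 fit c [ 504.49332801 -290.63474525] r 62.478490295799 z 72.97543813226734 minarea ((504.2330627441406, -290.7810974121094), 70.63761138916016)
black 29 [ 502.9 -279.6   97.1] z 90.0 102.0 rect [ 503.9 -285. ] [12.  34.8] 29.4
blue 934 [6.124e+02 1.000e-01 1.610e+01] z 4.0 45.0 rect [612.7   1.3] [ 68.7 127.1] 13.0
brown 1140 [539.2 252.7  25.1] z 3.0 83.0 rect [538.6 255.2] [ 90.4 108.6] 77.3
scene
rim n 697 fit c [ 505.95919938 -293.79454219] r 61.87408217430482 z 72.92114663994022 minarea ((505.4900817871094, -292.0848388671875), 71.43047332763672)
yel 21 [ 440.  -306.5   74.4] z 71.0 77.0 rect [ 438.5 -303.5] [ 9.6 30.4] 13.5
yel 12 [ 486.3 -245.4   64.4] z 60.0 67.0 rect [ 485.  -245.4] [13.1 14.4] 25.4
yel 50 [ 570.6 -279.3   71. ] z 57.0 76.0 rect [ 568.9 -278.2] [ 8.8 37.2] 12.1
black 83 [ 509.3 -297.3   95.9] z 86.0 101.0 rect [ 506.3 -293.1] [13.4 43.6] 29.7
blue 710 [618.2 -11.4  17. ] z 4.0 44.0 rect [612.9  -1.2] [ 69.9 134.8] 13.3
brown 647 [548.3 240.5  27.1] z 3.0 83.0 rect [538.3 252.7] [ 96.8 112.3] 76.9
```

```bash
cat >> h.py <<'E'
def delta(pos,rot):
    "print shift (40mm units) and turn (6deg units) in tool axes from measured pose to target"
    s=manip.state();T=R.from_euler('xyz',s['ee_rot'])
    d=T.inv().apply(np.array(pos)-s['position'])/40
    r=(T.inv()*rot).as_rotvec()*180/np.pi/6
    print('linear',d.round(3),'dr',r.round(3),'| state',s['position'].round(1),R.from_euler('xyz',s['ee_rot']).as_matrix().round(3).tolist(),'q',s['qpos'].round(2),'F',s['contact_force'].round(1),'M',s['moment'].round(2),'w',round(s['grip_width'],1),'t',round(s['clock'],2))
    open('q.log','a').write(repr((s['qpos'].tolist(),s['position'].tolist(),s['ee_rot'].tolist()))+'\n')
def down(yawdeg): return R.from_euler('xyz',[180,0,yawdeg],degrees=True)
E
python3 - <<'E'
from h import *
for n in('top','scene'):
    z=np.load(n+'.npz');i=z['i'];w=z['w']
    hsv=cv2.cvtColor(i,cv2.COLOR_RGB2HSV).astype(int);H,S,V=hsv[...,0],hsv[...,1],hsv[...,2]
    m=(H<15)&(S>60)&(V<130)&(abs(w[...,0]-538)<70)&(abs(w[...,1]-255)<80)&(w[...,2]>3)
    q=w[m]
    for a in range(0,90,10):
        b=q[(q[:,2]>a)&(q[:,2]<=a+10)]
        if len(b)>5: print(n,a,len(b),b.mean(0).round(0),cv2.minAreaRect(b[:,:2].astype(np.float32)))
    # ransac planes
    rng=np.random.default_rng(0);rest=q
    for k in range(4):
        best=None
        for _ in range(1500):
            p=rest[rng.choice(len(rest),3,False)];nn=np.cross(p[1]-p[0],p[2]-p[0]);L=np.linalg.norm(nn)
            if L<100: continue
            nn/=L; ins=abs((rest-p[0])@nn)<2.5
            if best is None or ins.sum()>best.sum(): best=ins
        c=rest[best].mean(0);u,s_,vt=np.linalg.svd(rest[best]-c);nn=vt[2]*np.sign(vt[2][2])
        print(n,'plane',best.sum(),c.round(1),nn.round(3),'tilt',np.degrees(np.arccos(nn[2])).round(1),'az',np.degrees(np.arctan2(nn[1],nn[0])).round(1),cv2.minAreaRect(rest[best][:,:2].astype(np.float32)))
        rest=rest[~best]
delta([505,-291,300],down(119.4))
E
```

```text
top 0 527 [546. 251.   7.] ((538.4597778320312, 255.05030822753906), (88.53572082519531, 108.572021484375), 77.13513946533203)
top 10 140 [534. 257.  14.] ((539.8538818359375, 253.68255615234375), (83.15140533447266, 107.95165252685547), 80.07172393798828)
top 20 141 [517. 258.  24.] ((530.2509155273438, 257.6409606933594), (89.4657974243164, 49.31581115722656), 77.78146362304688)
top 30 59 [528. 249.  36.] ((537.6134643554688, 253.514892578125), (82.97515869140625, 32.96680450439453), 77.38743591308594)
top 40 49 [533. 257.  45.] ((540.2022705078125, 252.78260803222656), (84.28948974609375, 27.459726333618164), 77.37007904052734)
top 50 56 [537. 254.  55.] ((537.2108764648438, 255.6369171142578), (88.09700775146484, 8.618791580200195), 78.44292449951172)
top 60 50 [542. 252.  65.] ((542.3524780273438, 253.84107971191406), (87.04918670654297, 7.5817484855651855), 78.80443572998047)
top 70 100 [551. 252.  76.] ((549.857177734375, 252.00942993164062), (86.43655395507812, 12.127697944641113), 78.32090759277344)
top 80 18 [552. 251.  81.] ((552.8876953125, 249.94056701660156), (75.924392
[... 2185 characters left out ...]
12, 248.0627899169922), (87.60832214355469, 6.419325351715088), 77.62339782714844)
scene plane 95 [535.2 242.4  48.4] [-0.852  0.187  0.489] tilt 60.7 az 167.6 ((540.6953125, 251.6746063232422), (94.97058868408203, 47.67182922363281), 68.2453384399414)
scene plane 49 [528.6 236.5  37.5] [-0.532  0.085  0.842] tilt 32.6 az 170.9 ((514.6183471679688, 249.20321655273438), (76.36460876464844, 76.41812896728516), 89.47501373291016)
linear [ 8.036 -4.713 -2.374] dr [-9.000e-03 -8.000e-03 -1.547e+01] | state [ 301.8 -603.3  204.9] [[0.894, 0.447, -0.001], [0.447, -0.894, 0.001], [-0.0, -0.001, -1.0]] q [ 0.96  0.43  0.07  1.61 -0.03  1.11 -0.07] F [ 0.3 -0.6 -0.2] M [ 0.03  0.02 -0.01] w 94.2 t 0.1
```

>>> move_arm(
  targets=[
    {"linear": [8,-4.7,-2.4],"dr": [0,0,-15.5],"fingers": 1},
    {"linear": [8,-4.7,-2.4],"dr": [0,0,-15.5],"fingers": 1},
    {"linear": [8,-4.7,-2.4],"dr": [0,0,-15.5],"fingers": 1},
    {"linear": [8,-4.7,-2.4],"dr": [0,0,-15.5],"fingers": 1},
    {"linear": [8,-4.7,-2.4],"dr": [0,0,-15.5],"fingers": 1},
    {"linear": [8,-4.7,-2.4],"dr": [0,0,-15.5],"fingers": 1},
    {"linear": [8,-4.7,-2.4],"dr": [0,0,-15.5],"fingers": 1},
    {"linear": [8,-4.7,-2.4],"dr": [0,0,-15.5],"fingers": 1},
    {"linear": [8,-4.7,-2.4],"dr": [0,0,-15.5],"fingers": 1},
    {"linear": [8,-4.7,-2.4],"dr": [0,0,-15.5],"fingers": 1},
  ],
)

```text
clock: 0.93
position: [508.0, -285.8, 303.3]
ee_rot: [3.139, -0.001, 1.727]
contact_force: [0.5, 0.2, -0.6]
grip_width: 93.9
finger_force: 0.0
```

```bash
python3 - <<'E'
from h import *
delta([505,-291,300],down(119.4))
E
```

```text
linear [-0.116 -0.095  0.082] dr [ 0.029 -0.    -3.406] | state [ 508.  -285.8  303.3] [[-0.156, 0.988, 0.003], [0.988, 0.156, 0.001], [0.001, 0.003, -1.0]] q [ 0.65  0.22 -0.3   1.68  0.06  1.25  0.5 ] F [ 0.5  0.2 -0.6] M [ 0.01 -0.1   0.01] w 93.9 t 0.93
```

>>> move_arm(
  targets=[
    {"linear": [-0.1,-0.1,0],"dr": [0,0,-3.4],"fingers": 1},
    {"linear": [-0.1,-0.1,0],"dr": [0,0,-3.4],"fingers": 1},
    {"linear": [-0.1,-0.1,0],"dr": [0,0,-3.4],"fingers": 1},
    {"linear": [-0.1,-0.1,0],"dr": [0,0,-3.4],"fingers": 1},
    {"linear": [-0.1,-0.1,0],"dr": [0,0,-3.4],"fingers": 1},
  ],
)

```text
clock: 1.35
position: [500.5, -297.0, 301.2]
ee_rot: [-3.141, -0.001, 2.066]
contact_force: [1.1, 0.7, -0.5]
grip_width: 94.0
finger_force: 0.0
```

```bash
python3 - <<'E'
from h import *
delta([505,-291,300],down(119.4))
i,w=cloud('wrist');np.savez('wrist',i=i,w=w);save('wrist0.png',i,1.3)
near=np.hypot(w[...,0]-505,w[...,1]+291)<95
hsv=cv2.cvtColor(i,cv2.COLOR_RGB2HSV).astype(int);H,S,V=hsv[...,0],hsv[...,1],hsv[...,2]
rim=near&(S<60)&(V>120)&(w[...,2]>69)&(w[...,2]<79)
p=w[rim];print(len(p),np.median(p[:,2]),cv2.minEnclosingCircle(p[:,:2].astype(np.float32)))
A=np.c_[p[:,:2],np.ones(len(p))];s=np.linalg.lstsq(A,(p[:,:2]**2).sum(1),rcond=None)[0];print(s[:2]/2)
for nm,k in(('yel',near&(H>22)&(H<36)&(S>140)&(V>100)),('black',near&(V<70)&(w[...,2]>92)),('red',near&((H<6)|(H>174))&(S>150))):
    nn,l=cv2.connectedComponents(k.astype(np.uint8))
    for j in range(1,nn):
        q=w[l==j]
        if len(q)>40:
            vu=np.argwhere(l==j).mean(0)
            r=cv2.minAreaRect(q[:,:2].astype(np.float32)); print(nm,len(q),vu.round(),q.mean(0).round(1),'z',q[:,2].min().round(),q[:,2].max().round(),'rect',np.round(r[0],1),np.round(r[1],1),round(r[2],1))
E
```

```text
linear [0.077 0.171 0.03 ] dr [-0.002 -0.005 -0.17 ] | state [ 500.5 -297.   301.2] [[-0.475, 0.88, -0.0], [0.88, 0.475, 0.0], [0.001, -0.0, -1.0]] q [ 0.7   0.22 -0.33  1.68  0.07  1.25  0.85] F [ 1.1  0.7 -0.5] M [-0.03 -0.1   0.03] w 94.0 t 1.35
3044 73.83153702615556 ((503.51617431640625, -289.3959655761719), 69.68427276611328)
[ 503.41046918 -288.8951346 ]
yel 41 [171. 229.] [ 441.1 -312.8   74.6] z 73.0 76.0 rect [ 441.1 -312.6] [ 6.  11.6] 7.7
yel 137 [192. 328.] [ 568.6 -275.4   74.8] z 73.0 77.0 rect [ 568.4 -275.5] [ 7.4 34.5] 11.3
yel 48 [212. 279.] [ 526.8 -333.5   65. ] z 63.0 66.0 rect [ 527.  -333.5] [22.   4.7] 28.0
black 99 [168. 280.] [ 496.1 -274.9   98.6] z 96.0 101.0 rect [ 496.7 -275. ] [11.  12.2] 28.4
black 53614 [350. 281.] [ 490.8 -276.2  414.8] z 301.0 437.0 rect [ 494.9 -285.7] [147.5  45.3] 28.4
red 3489 [175. 280.] [ 503.  -287.7   65.1] z 62.0 98.0 rect [ 504.2 -288.6] [96.5 94. ] 26.9
```

View pics/wrist0.png

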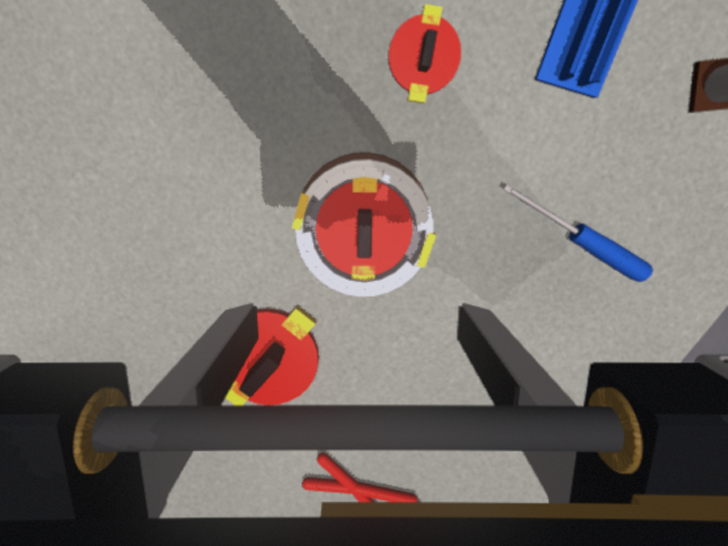

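The wrist picture shows the pod centred at (364,228), with the fin vertical along the column at 364. The lugs are at (365,185) and (363,272), and the slot marks at (300,210) and (426,250). The lid's yaw is about 118°, the slots are at about 191°, and the centre is near (503.8,-289).

```bash
python3 - <<'E'
from h import *
delta([503.8,-289.2,135],down(118))
E
```

```text
linear [0.13  0.166 4.157] dr [-0.001 -0.004  0.057] | state [ 500.5 -297.   301.3] [[-0.475, 0.88, -0.0], [0.88, 0.475, 0.0], [0.0, -0.0, -1.0]] q [ 0.7   0.22 -0.33  1.68  0.07  1.25  0.85] F [0.1 0.3 0. ] M [ 0.02 -0.1  -0.01] w 93.9 t 1.4
```

>>> move_arm(
  targets=[
    {"linear": [0.13,0.17,2],"dr": [0,0,0],"fingers": -0.15},
    {"linear": [0.13,0.17,3],"dr": [0,0,0],"fingers": -0.15},
    {"linear": [0.13,0.17,4.15],"dr": [0,0,0],"fingers": -0.15},
    {"linear": [0.13,0.17,4.15],"dr": [0,0,0],"fingers": -0.15},
    {"linear": [0.13,0.17,4.15],"dr": [0,0,0],"fingers": -0.15},
    {"linear": [0.13,0.17,4.15],"dr": [0,0,0],"fingers": -0.15},
    {"linear": [0.13,0.17,4.15],"dr": [0,0,0],"fingers": -0.15},
  ],
)

```text
clock: 1.98
position: [505.2, -289.6, 137.7]
ee_rot: [3.14, 0.001, 2.068]
contact_force: [-0.4, 0.7, 0.6]
grip_width: 50.5
finger_force: 0.0
```

```bash
python3 - <<'E'
from h import *
delta([503.8,-289.2,69],down(118))
i,w=cloud('wrist');save('wrist1.png',i,1.3)
near=np.hypot(w[...,0]-505,w[...,1]+291)<95
hsv=cv2.cvtColor(i,cv2.COLOR_RGB2HSV).astype(int);H,S,V=hsv[...,0],hsv[...,1],hsv[...,2]
for nm,k in(('yel',near&(H>22)&(H<36)&(S>140)&(V>100)),('black',near&(V<70)&(w[...,2]>92)&(w[...,2]<104)),('red',near&((H<6)|(H>174))&(S>150))):
    nn,l=cv2.connectedComponents(k.astype(np.uint8))
    for j in range(1,nn):
        q=w[l==j]
        if len(q)>40:
            r=cv2.minAreaRect(q[:,:2].astype(np.float32)); print(nm,len(q),np.argwhere(l==j).mean(0).round(),q.mean(0).round(1),'z',q[:,2].min().round(),q[:,2].max().round(),'rect',np.round(r[0],1),np.round(r[1],1),round(r[2],1))
E
```

```text
linear [ 0.027 -0.029  1.717] dr [0.011 0.014 0.085] | state [ 505.2 -289.6  137.7] [[-0.477, 0.879, 0.002], [0.879, 0.477, -0.001], [-0.001, 0.001, -1.0]] q [ 0.67  0.37 -0.32  1.87  0.14  0.93  0.78] F [-0.4  0.7  0.6] M [ 0.02 -0.14  0.01] w 50.5 t 1.98
yel 221 [238. 351.] [ 568.6 -275.    74.7] z 73.0 76.0 rect [ 568.6 -275.8] [ 8.9 23.1] 10.8
yel 375 [264. 272.] [ 524.7 -329.6   64.8] z 55.0 67.0 rect [ 525.4 -329.5] [24.4 14.4] 24.9
black 771 [218. 273.] [ 500.7 -283.3   98.7] z 93.0 101.0 rect [ 501.7 -284.8] [12.3 35. ] 28.1
red 8461 [209. 274.] [ 502.3 -285.9   65.6] z 54.0 145.0 rect [ 503.7 -288.9] [98.7 98.4] 16.8
red 92 [365. 201.] [ 484.1 -299.5  234.2] z 214.0 261.0 rect [ 482.9 -293.6] [ 3.8 35.3] 4.7
```

View pics/wrist1.png

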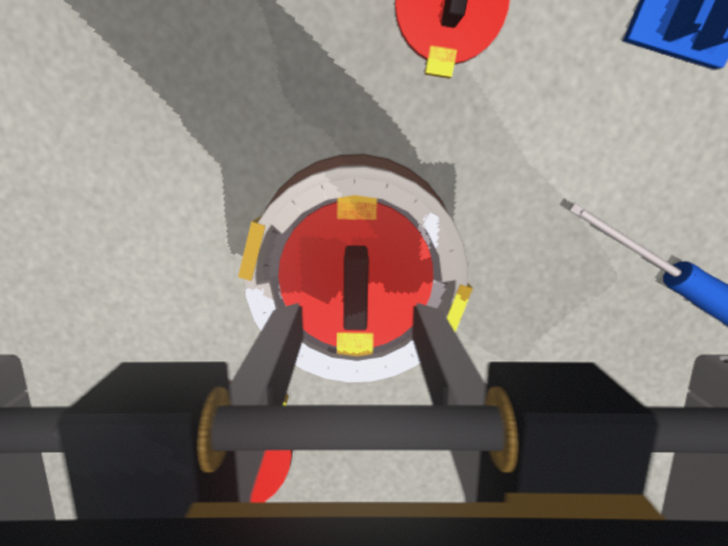

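The fin (356,288) lies midway between the fingers (300 and 415) and is aligned with them. Descending and closing.

>>> move_arm(
  targets=[
    {"linear": [0.03,-0.02,0.8],"dr": [0,0,0],"fingers": -0.3},
    {"linear": [0.03,-0.02,1.3],"dr": [0,0,0],"fingers": -0.3},
    {"linear": [0.03,-0.02,1.7],"dr": [0,0,0],"fingers": -0.3},
    {"linear": [0.03,-0.02,1.7],"dr": [0,0,0],"fingers": -0.3},
    {"linear": [0.03,-0.02,1.7],"dr": [0,0,0],"fingers": -1},
    {"linear": [0.03,-0.02,1.7],"dr": [0,0,0],"fingers": -1},
    {"linear": [0.03,-0.02,1.7],"dr": [0,0,0],"fingers": -1},
    {"linear": [0.03,-0.02,1.7],"dr": [0,0,0],"fingers": -1},
    {"linear": [0.03,-0.02,1.7],"dr": [0,0,0],"fingers": -1},
    {"linear": [0.03,-0.02,1.7],"dr": [0,0,0],"fingers": -1},
  ],
)

```text
clock: 2.87
position: [503.8, -289.1, 69.4]
ee_rot: [3.14, 0.002, 2.069]
contact_force: [-2.6, 0.8, 11.4]
grip_width: 14.0
finger_force: 30.0
```

```bash
python3 - <<'E'
from h import *
delta([503.8,-289.2,69],down(191.3))
E
```

```text
linear [-0.003 -0.002  0.01 ] dr [-3.0000e-03  2.7000e-02 -1.2125e+01] | state [ 503.8 -289.1   69.4] [[-0.478, 0.878, 0.002], [0.878, 0.478, -0.001], [-0.002, 0.001, -1.0]] q [ 0.65  0.45 -0.31  1.92  0.18  0.8   0.75] F [-2.6  0.8 11.4] M [ 0.01  0.43 -0.3 ] w 14.0 t 2.87
```

>>> move_arm(
  targets=[
    {"linear": [0,0,-0.02],"dr": [0,0,-0.4],"fingers": -1},
    {"linear": [0,0,-0.03],"dr": [0,0,-1.2],"fingers": -1},
    {"linear": [0,0,-0.03],"dr": [0,0,-2],"fingers": -1},
    {"linear": [0,0,-0.03],"dr": [0,0,-2.8],"fingers": -1},
    {"linear": [0,0,-0.03],"dr": [0,0,-3.6],"fingers": -1},
    {"linear": [0,0,-0.03],"dr": [0,0,-4.4],"fingers": -1},
    {"linear": [0,0,-0.03],"dr": [0,0,-5.2],"fingers": -1},
    {"linear": [0,0,-0.03],"dr": [0,0,-6],"fingers": -1},
    {"linear": [0,0,-0.03],"dr": [0,0,-6],"fingers": -1},
  ],
)

```text
clock: 3.62
position: [503.5, -289.0, 69.6]
ee_rot: [-3.142, 0.002, 2.702]
contact_force: [3.0, -2.9, -2.8]
grip_width: 13.9
finger_force: 30.0
```

```bash
python3 - <<'E'
from h import *
delta([503.8,-289.2,70.3],down(191.3))
E
```

```text
linear [-0.009 -0.002 -0.017] dr [-6.000e-03  1.600e-02 -6.081e+00] | state [ 503.5 -289.    69.6] [[-0.905, 0.426, 0.002], [0.426, 0.905, -0.001], [-0.002, -0.0, -1.0]] q [ 0.77  0.47 -0.45  1.91  0.27  0.82  1.3 ] F [ 3.  -2.9 -2.8] M [-0.64 -0.64  0.31] w 13.9 t 3.62
```

>>> move_arm(
  targets=[
    {"linear": [0,0,0],"dr": [0,0,-0.6],"fingers": -1},
    {"linear": [0,0,0],"dr": [0,0,-1.4],"fingers": -1},
    {"linear": [0,0,0],"dr": [0,0,-2.2],"fingers": -1},
    {"linear": [0,0,0],"dr": [0,0,-3],"fingers": -1},
    {"linear": [0,0,0],"dr": [0,0,-3.8],"fingers": -1},
    {"linear": [0,0,0],"dr": [0,0,-4.6],"fingers": -1},
    {"linear": [0,0,0],"dr": [0,0,-5.4],"fingers": -1},
    {"linear": [0,0,0],"dr": [0,0,-6],"fingers": -1},
    {"linear": [0,0,0],"dr": [0,0,-6],"fingers": -1},
    {"linear": [0,0,0],"dr": [0,0,-6],"fingers": -1},
  ],
)

```text
clock: 4.45
position: [503.1, -288.9, 69.4]
ee_rot: [-3.141, 0.001, -2.961]
contact_force: [-1.0, -1.4, 4.8]
grip_width: 13.8
finger_force: 30.0
```

```bash
python3 - <<'E'
from h import *
delta([503.8,-289.2,70.3],down(191.3))
i,w=cloud('wrist');save('wrist2.png',i,1.3)
E
```

```text
linear [-0.015 -0.01  -0.022] dr [-0.008  0.006 -0.16 ] | state [ 503.1 -288.9   69.4] [[-0.984, -0.179, 0.001], [-0.179, 0.984, -0.001], [-0.001, -0.001, -1.0]] q [ 0.88  0.5  -0.59  1.91  0.36  0.84  1.85] F [-1.  -1.4  4.8] M [-0.18 -0.11  0.16] w 13.8 t 4.45
```

View pics/wrist2.png

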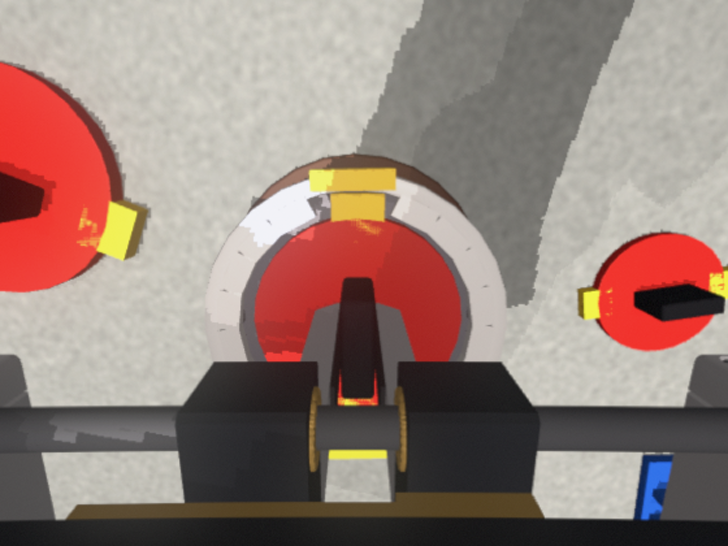

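The lug (358,206) lies in the slot gap (about 316–395), about 1.5° short of centred. I'll turn a little more and lift gently.

>>> move_arm(
  targets=[
    {"linear": [0,0,0],"dr": [0,0,-0.2],"fingers": -1},
    {"linear": [0,0,0],"dr": [0,0,-0.2],"fingers": -1},
    {"linear": [0,0,-0.1],"dr": [0,0,-0.2],"fingers": -1},
    {"linear": [0,0,-0.2],"dr": [0,0,-0.2],"fingers": -1},
    {"linear": [0,0,-0.3],"dr": [0,0,-0.2],"fingers": -1},
    {"linear": [0,0,-0.4],"dr": [0,0,-0.2],"fingers": -1},
    {"linear": [0,0,-0.5],"dr": [0,0,-0.2],"fingers": -1},
    {"linear": [0,0,-0.6],"dr": [0,0,-0.2],"fingers": -1},
    {"linear": [0,0,-0.8],"dr": [0,0,-0.2],"fingers": -1},
    {"linear": [0,0,-1],"dr": [0,0,-0.2],"fingers": -1},
  ],
)

```text
clock: 5.33
position: [502.7, -288.3, 109.3]
ee_rot: [3.141, -0.0, -2.936]
contact_force: [-0.1, 1.2, -3.0]
grip_width: 13.7
finger_force: 30.0
```

```bash
cat > kin.py <<'E'
from h import *
from scipy.optimize import least_squares
D=[eval(l) for l in open('q.log')]
def fk(q,p,sg=(1,1,1)):
    # p: d1,d3,d5,d7, base yaw, tool yaw, a's
    r=R.from_euler('z',p[4]-q[0] if sg[0]<0 else p[4]+q[0]); pos=np.array([0,0,p[0]])
    r=r*R.from_euler('y',q[1]); pos=pos+r.apply([p[6],0,p[1]])
    r=r*R.from_euler('z',sg[1]*q[2])*R.from_euler('y',q[3]); pos=pos+r.apply([p[7],0,p[2]])
    r=r*R.from_euler('z',sg[2]*q[4])*R.from_euler('y',q[5]); pos=pos+r.apply([p[8],0,p[3]])
    r=r*R.from_euler('z',p[5]+p[9]*q[6]); return pos,r
E
python3 - <<'E'
from kin import *
import itertools
for l in D[-3:]: pass
for sg in itertools.product((1,-1),repeat=3):
  for s7 in(1,-1):
    def f(p):
        p=np.r_[p[:9],s7]; o=[]
        for q,x,e in D:
            a,r=fk(q,p,sg); o+=list((a-x)/100)+list((r.inv()*R.from_euler('xyz',e)).as_rotvec())
        return o+list(np.array(p[6:9])/1e4)
    b=min((least_squares(f,[350,400,400,200,y,t,0,0,0]) for y in(-2,2) for t in(0,1.57,3.14,-1.57)),key=lambda s:s.cost)
    print(sg,s7,b.cost.round(6),b.x.round(3))
E
```

```text
(1, 1, 1) 1 12.977247 [-5.4641926e+04 -9.1874000e+01 -1.7642600e+02 -5.4906880e+04
 -1.7000000e+00  4.3890000e+00  9.9708300e+02 -3.1522500e+02
  3.8105200e+02]
(1, 1, 1) -1 7.61724 [-5.4643469e+04 -9.1819000e+01 -1.7641900e+02 -5.4908387e+04
 -1.7000000e+00  5.9300000e-01  9.9707300e+02 -3.1520600e+02
  3.8105800e+02]
(1, 1, -1) 1 12.41367 [-319.807 1114.885   98.981 -135.265   -1.741    4.528 1154.589  292.345
  906.694]
(1, 1, -1) -1 7.063353 [-3.198410e+02  1.114926e+03  9.899800e+01 -1.352710e+02 -1.741000e+00
  7.300000e-01  1.154561e+03  2.923580e+02  9.066860e+02]
(1, -1, 1) 1 10.007334 [ 345.018 -993.391  149.276 -447.993    1.3     -3.785  603.887 -694.726
 1263.624]
(1, -1, 1) -1 4.42152 [ 345.026 -993.403  149.272 -447.989    1.3      4.192  603.889 -694.733
 1263.622]
(1, -1, -1) 1 8.937468 [ 3.0642809e+04  1.7057460e+03  9.9336300e+02  3.1337568e+04
 -1.8390000e+00 -4.7400000e-01 -6.1559100e+02  5.1194100e+02
  4.8398000e+01]
(1, -1, -1) -1 4.562565 [ 3.064280e+04  1.705746e+03  9.933630e+02  3.133756e+04 -1.839000e+00
  1.228000e+00 -6.155910e+02  5.119410e+02  4.83980
[... 329 characters left out ...]
7283 [-2.98839e+02  7.85298e+02  2.56502e+02 -3.28785e+02 -2.80000e-02
 -7.46000e-01  6.85256e+02  2.55727e+02  4.41141e+02]
(-1, 1, -1) -1 1.873068 [-2.98840e+02  7.85301e+02  2.56503e+02 -3.28784e+02 -2.80000e-02
  9.47000e-01  6.85254e+02  2.55728e+02  4.41141e+02]
(-1, -1, 1) 1 6.611821 [-337.001 -537.404  537.095 -783.931    3.031    2.734 -257.275 -503.692
  902.627]
(-1, -1, 1) -1 1.064677 [-337.004 -537.402  537.103 -783.932   -3.252    4.427 -257.291 -503.692
  902.62 ]
(-1, -1, -1) 1 4.358492 [-673.529  556.574  500.834 -590.843   18.749   24.9      5.709   -1.298
   14.065]
(-1, -1, -1) -1 0.006518 [-673.528  556.574  500.834 -590.842   18.749   20.319    5.71    -1.298
   14.065]
```

>>> move_arm(
  targets=[
    {"linear": [0,0,-0.8],"dr": [0,0,0],"fingers": -1},
    {"linear": [0,0,-1.6],"dr": [0,0,0],"fingers": -1},
    {"linear": [-0.2,0.7,-2.4],"dr": [0,0,0.3],"fingers": -1},
    {"linear": [-0.4,1.5,-3],"dr": [0,0,0.6],"fingers": -1},
    {"linear": [-0.6,2.3,-3.6],"dr": [0,0,0.9],"fingers": -1},
    {"linear": [-0.8,3.1,-4.2],"dr": [0,0,1.2],"fingers": -1},
    {"linear": [-1,4,-4.6],"dr": [0,0,1.5],"fingers": -1},
    {"linear": [-1.3,4.9,-4.7],"dr": [0,0,1.8],"fingers": -1},
    {"linear": [-1.5,5.8,-4.7],"dr": [0,0,2.1],"fingers": -1},
    {"linear": [-1.8,6.7,-4.7],"dr": [0,0,2.4],"fingers": -1},
  ],
)

```text
clock: 6.17
position: [518.1, -9.6, 298.1]
ee_rot: [-3.141, 0.002, 3.094]
contact_force: [2.1, -1.1, -2.3]
grip_width: 13.6
finger_force: 30.0
```

```bash
python3 - <<'E'
from h import *
delta([525,240,300],down(167.6))
E
```

```text
linear [ 0.122  6.241 -0.054] dr [-0.008  0.016  1.614] | state [518.1  -9.6 298.1] [[-0.999, 0.047, 0.002], [0.047, 0.999, -0.001], [-0.002, -0.001, -1.0]] q [ 0.63  0.16 -0.81  1.8   0.13  1.23  1.3 ] F [ 2.1 -1.1 -2.3] M [ 0.01 -0.26  0.05] w 13.6 t 6.17
```

>>> move_arm(
  targets=[
    {"linear": [0,0.8,0],"dr": [0,0,0.2],"fingers": -1},
    {"linear": [0,1.6,0],"dr": [0,0,0.4],"fingers": -1},
    {"linear": [0,2.4,0],"dr": [0,0,0.6],"fingers": -1},
    {"linear": [0,3.2,0],"dr": [0,0,0.8],"fingers": -1},
    {"linear": [0,4,0],"dr": [0,0,1],"fingers": -1},
    {"linear": [0,4.7,0],"dr": [0,0,1.2],"fingers": -1},
    {"linear": [0.1,5.4,0],"dr": [0,0,1.4],"fingers": -1},
    {"linear": [0.1,5.9,0],"dr": [0,0,1.6],"fingers": -1},
    {"linear": [0.1,6.2,0],"dr": [0,0,1.6],"fingers": -1},
    {"linear": [0.1,6.2,0],"dr": [0,0,1.6],"fingers": -1},
  ],
)

```text
clock: 7.0
position: [525.2, 239.2, 297.2]
ee_rot: [3.14, -0.0, 2.932]
contact_force: [1.0, -1.2, -2.9]
grip_width: 13.8
finger_force: 30.0
```

>>> move_arm(
  targets=[
    {"linear": [0,0,0],"dr": [0,-0.6,0],"fingers": -1},
    {"linear": [0,0,0],"dr": [0,-1.2,0],"fingers": -1},
    {"linear": [0,0,0],"dr": [0,-1.8,0],"fingers": -1},
    {"linear": [0,0,0],"dr": [0,-2.4,0],"fingers": -1},
    {"linear": [0,0,0],"dr": [0,-3,0],"fingers": -1},
    {"linear": [0,0,0],"dr": [0,-3.6,0],"fingers": -1},
    {"linear": [0,0,0],"dr": [0,-4.2,0],"fingers": -1},
    {"linear": [0,0,0],"dr": [0,-4.8,0],"fingers": -1},
    {"linear": [0,0,0],"dr": [0,-5,0],"fingers": -1},
    {"linear": [0,0,0],"dr": [0,-5,0],"fingers": -1},
  ],
)

```text
clock: 7.83
position: [525.1, 235.5, 296.8]
ee_rot: [-3.139, 0.526, 2.93]
contact_force: [-0.3, 0.2, -3.1]
grip_width: 13.4
finger_force: 30.0
```

```bash
cat >> kin.py <<'E'
SG=(-1,-1,-1)
def fit():
    def f(p):
        p=np.r_[p[:9],-1]; o=[]
        for q,x,e in D:
            a,r=fk(q,p,SG); o+=list((a-x)/100)+list((r.inv()*R.from_euler('xyz',e)).as_rotvec())
        return o+list(np.array(p[6:9])/1e4)
    b=least_squares(f,[300,556,500,380,-.1,20.3-6*np.pi,0,0,0]);print(b.cost,b.x.round(3))
    return np.r_[b.x,-1]
lo=np.array([-2.85,-.5,-1.23,.21,-1.02,.16,-2.73])+.03;hi=np.array([2.85,2.14,1.37,2.46,4.16,2.05,2.73])-.03
def ik(p,pos,rot,q0):
    rng=np.random.default_rng(1);best=None
    for k in range(25):
        s=np.array(q0) if k==0 else (np.clip(q0+rng.normal(0,.5,7),lo+.01,hi-.01) if k<10 else rng.uniform(lo+.01,hi-.01))
        s=np.clip(s,lo+.01,hi-.01)
        g=lambda q:(lambda a,r:np.r_[(a-pos)/100,(r.inv()*rot).as_rotvec(),.003*(q-q0)])(*fk(q,p,SG))
        b=least_squares(g,s,bounds=(lo,hi));e=np.linalg.norm(b.fun[:6])
        if best is None or e+.02*np.linalg.norm(b.x-q0)<best[0]: best=(e+.02*np.linalg.norm(b.x-q0),e,b.x)
    return best[1],best[2]
def face(extra=0):  # easel placing orientation, tool z 60deg from vertical towards ex
    return down(167.6)*R.from_euler('y',-60-extra,degrees=True)
EX=np.array([.977,-.215,0]);EY=np.array([.215,.977,0]);Z=np.array([0,0,1.]);LZ=-.866*EX+.5*Z;LX=.5*EX+.866*Z
EO=482*EX+362.5*EY
E
python3 - <<'E'
from h import *
delta([525,240,300],face() if 0 else down(167.6)*R.from_euler('y',-60,degrees=True))
import importlib;import kin
from kin import *
p=fit();q0=np.array(D[-1][0])
for off in((0,0),(15,10),(40,10),(20,40),(20,100)):
    pos=EO+71.96*Z+(14.4+off[0])*LZ+off[1]*LX
    e,q=ik(p,pos,face(),q0);print(off,pos.round(0),e.round(4),q.round(2))
E
```

```text
linear [-0.017  0.11  -0.082] dr [ 0.011 -4.981  0.041] | state [525.1 235.5 296.8] [[-0.846, 0.211, 0.49], [0.181, 0.977, -0.108], [-0.502, -0.002, -0.865]] q [ 0.08  0.05 -0.9   2.01  0.63  0.92  0.19] F [-0.3  0.2 -3.1] M [ 0.28  0.74 -0.01] w 13.4 t 7.83
0.015457735897944042 [ 2.68427e+02  5.64163e+02  4.99272e+02  3.57782e+02 -1.02000e-01
  1.47100e+00  1.65500e+00  1.67200e+00  1.13150e+01]
(0, 0) [537. 253.  79.] 0.0 [-0.41  0.74 -0.77  2.38  1.92  1.44 -1.31]
(15, 10) [529. 255.  95.] 0.0 [-0.42  0.7  -0.79  2.39  1.88  1.42 -1.29]
(40, 10) [508. 260. 108.] 0.0 [-0.46  0.66 -0.8   2.4   1.81  1.42 -1.3 ]
(20, 40) [539. 253. 124.] 0.0 [-0.38  0.62 -0.81  2.38  1.85  1.37 -1.22]
(20, 100) [569. 246. 176.] 0.0 [-0.27  0.5  -0.85  2.33  1.8   1.25 -1.07]
```

>>> move_arm(
  targets=[
    {"linear": [0,0,0],"dr": [0,-0.6,0],"fingers": -1},
    {"linear": [0,0,0],"dr": [0,-1.2,0],"fingers": -1},
    {"linear": [0,0,0],"dr": [0,-1.8,0],"fingers": -1},
    {"linear": [0,0,0],"dr": [0,-2.4,0],"fingers": -1},
    {"linear": [0,0,0],"dr": [0,-3,0],"fingers": -1},
    {"linear": [0,0,0],"dr": [0,-3.6,0],"fingers": -1},
    {"linear": [0,0,0],"dr": [0,-4.2,0],"fingers": -1},
    {"linear": [0,0,0],"dr": [0,-4.8,0],"fingers": -1},
    {"linear": [0,0,0],"dr": [0,-5,0],"fingers": -1},
    {"linear": [0,0,0],"dr": [0,-5,0],"fingers": -1},
  ],
)

```text
clock: 8.67
position: [525.8, 235.6, 295.5]
ee_rot: [-3.136, 1.046, 2.932]
contact_force: [-0.4, -0.4, -3.5]
grip_width: 13.8
finger_force: 30.0
```

```bash
python3 - <<'E'
from kin import *
delta(EO+71.96*Z+34.4*LZ+100*LX,face())
i,w=cloud('wrist');save('wrist3.png',i,1.3);np.savez('wrist3',i=i,w=w)
hsv=cv2.cvtColor(i,cv2.COLOR_RGB2HSV).astype(int);H,S,V=hsv[...,0],hsv[...,1],hsv[...,2]
c=w-EO; x=c@EX;y=c@EY
m=(abs(x)<80)&(abs(y)<70)&(w[...,2]>3)&(w[...,2]<90)
vu=np.argwhere(m);print(m.sum(),vu.min(0) if len(vu) else '',vu.max(0) if len(vu) else '')
for a in range(0,90,10):
    k=m&(w[...,2]>a)&(w[...,2]<=a+10)
    if k.sum()>10: print(a,k.sum(),'x',np.percentile(x[k],[1,50,99]).round(1),'y',np.percentile(y[k],[1,99]).round(1))
E
```

```text
linear [2.094 0.496 2.354] dr [ 0.004 -0.012  0.035] | state [525.8 235.6 295.5] [[-0.49, 0.213, 0.845], [0.104, 0.977, -0.185], [-0.865, -0.003, -0.501]] q [-0.16  0.14 -0.99  2.29  1.4   1.15 -0.69] F [-0.4 -0.4 -3.5] M [ 0.35  1.35 -0.01] w 13.8 t 8.67
132 [  0 250] [  1 354]
70 130 x [3.4 4.9 6.8] y [-39.9  48.1]
```

View pics/wrist3.png

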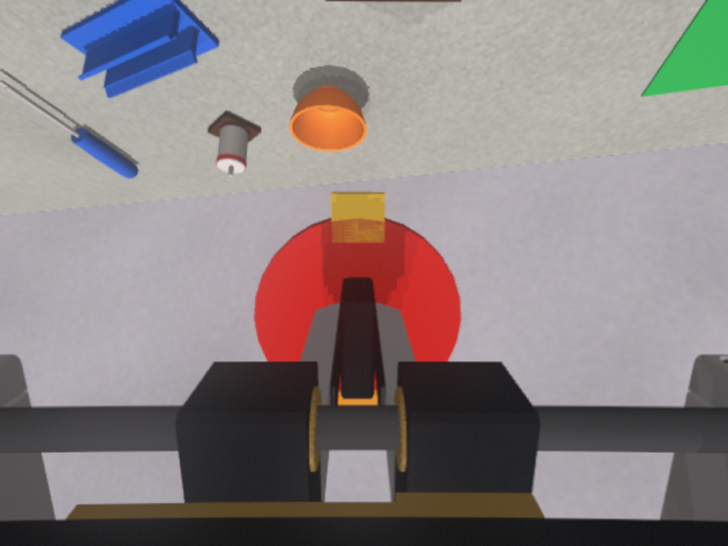

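The lid is held square (lug at 358,218), and the edge strip of the easel at the top (325–460, row 0) confirms its x. Moving above the rest along the slope.

>>> move_arm(
  targets=[
    {"linear": [0.4,0.1,0.5],"dr": [0,0,0],"fingers": -1},
    {"linear": [0.9,0.2,1.1],"dr": [0,0,0],"fingers": -1},
    {"linear": [1.4,0.4,1.7],"dr": [0,0,0],"fingers": -1},
    {"linear": [1.8,0.5,2.1],"dr": [0,0,0],"fingers": -1},
    {"linear": [2.1,0.57,2.35],"dr": [0,0,0],"fingers": -1},
    {"linear": [2.1,0.57,2.35],"dr": [0,0,0],"fingers": -1},
    {"linear": [2.1,0.57,2.35],"dr": [0,0,0],"fingers": -1},
  ],
)

```text
clock: 9.3
position: [569.6, 249.7, 176.6]
ee_rot: [-3.138, 1.045, 2.929]
contact_force: [-0.6, 0.9, -2.9]
grip_width: 13.8
finger_force: 30.0
```

```bash
sed -i 's/362.5\*EY/365.5*EY/' kin.py; python3 - <<'E'
from kin import *
delta(EO+71.96*Z+24.4*LZ+5*LX,face())
i,w=cloud('scene');np.savez('scene2',i=i,w=w)
save('scene2.png',i[100:220,270:400],5)
E
```

```text
linear [ 2.395 -0.012  0.26 ] dr [ 0.003 -0.02   0.019] | state [569.6 249.7 176.6] [[-0.491, 0.213, 0.845], [0.106, 0.977, -0.185], [-0.865, -0.002, -0.502]] q [-0.27  0.49 -0.89  2.3   1.69  1.32 -0.95] F [-0.6  0.9 -2.9] M [0.33 1.23 0.01] w 13.8 t 9.3
```

View pics/scene2.png

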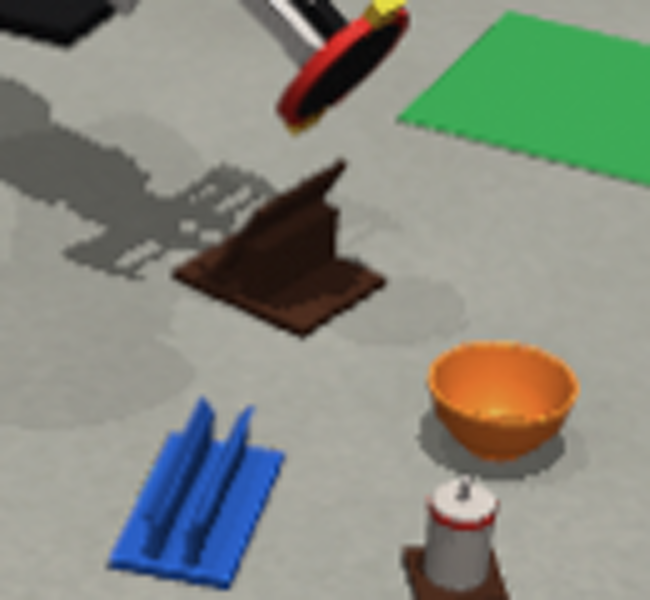

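The picture shows the lid (340,70 in the crop) parallel to the easel's face (290,210), up-slope of it. Sliding down to 5 mm above the ledge.

>>> move_arm(
  targets=[
    {"linear": [0.4,0,0.05],"dr": [0,0,0],"fingers": -1},
    {"linear": [0.8,0,0.1],"dr": [0,0,0],"fingers": -1},
    {"linear": [1.2,0,0.15],"dr": [0,0,0],"fingers": -1},
    {"linear": [1.6,0,0.2],"dr": [0,0,0],"fingers": -1},
    {"linear": [2,0,0.25],"dr": [0,0,0],"fingers": -1},
    {"linear": [2.25,0,0.26],"dr": [0,0,0],"fingers": -1},
    {"linear": [2.4,0,0.26],"dr": [0,0,0],"fingers": -1},
    {"linear": [2.4,0,0.26],"dr": [0,0,0],"fingers": -1},
  ],
)

```text
clock: 10.02
position: [530.9, 259.0, 88.8]
ee_rot: [-3.142, 1.047, 2.929]
contact_force: [-0.0, -0.3, -2.2]
grip_width: 13.8
finger_force: 30.0
```

```bash
python3 - <<'E'
from kin import *
delta(EO+71.96*Z+14.4*LZ+0*LX,face())
E
```

```text
linear [ 0.122 -0.036  0.269] dr [ 0.028 -0.003  0.017] | state [530.9 259.   88.8] [[-0.489, 0.211, 0.846], [0.106, 0.977, -0.183], [-0.866, -0.0, -0.5]] q [-0.41  0.71 -0.84  2.35  1.77  1.49 -1.19] F [-0.  -0.3 -2.2] M [ 0.38  1.35 -0.06] w 13.8 t 10.02
```

>>> move_arm(
  targets=[
    {"linear": [0,0,0.06],"dr": [0,0,0],"fingers": -1},
    {"linear": [0,0,0.12],"dr": [0,0,0],"fingers": -1},
    {"linear": [0,0,0.17],"dr": [0,0,0],"fingers": -1},
    {"linear": [0,0,0.2],"dr": [0,0,0],"fingers": -1},
    {"linear": [0,0,0.2],"dr": [0,0,0],"fingers": -1},
  ],
)

```text
clock: 10.43
position: [538.0, 257.4, 85.6]
ee_rot: [3.141, 1.049, 2.928]
contact_force: [-10.1, -0.5, 8.0]
grip_width: 13.9
finger_force: 30.0
```

>>> move_arm(
  targets=[
    {"linear": [0,0,0.03],"dr": [0,0,0],"fingers": -1},
    {"linear": [0,0,0.06],"dr": [0,0,0],"fingers": -1},
    {"linear": [0,0,0.06],"dr": [0,0,0],"fingers": -1},
  ],
)

```text
clock: 10.68
position: [538.9, 257.2, 84.8]
ee_rot: [-3.141, 1.048, 2.931]
contact_force: [-32.9, -0.7, 20.3]
grip_width: 13.6
finger_force: 30.1
```

>>> move_arm(
  targets=[
    {"linear": [0,0,-0.04],"dr": [0,0,0],"fingers": -1},
    {"linear": [0.03,0,-0.05],"dr": [0,0,0],"fingers": -1},
    {"linear": [0.06,0,-0.05],"dr": [0,0,0],"fingers": -1},
    {"linear": [0.09,0,-0.05],"dr": [0,0,0],"fingers": -1},
    {"linear": [0.09,0,-0.05],"dr": [0,0,0],"fingers": -1},
  ],
)

```text
clock: 11.1
position: [536.6, 257.5, 81.1]
ee_rot: [-3.141, 1.047, 2.928]
contact_force: [-0.2, 0.8, -2.5]
grip_width: 13.9
finger_force: 30.0
```

```bash
python3 - <<'E'
from kin import *
delta(EO+71.96*Z+14.4*LZ+0*LX,face())
T=R.from_euler('xyz',manip.state()['ee_rot']);print(T.inv().apply(manip.state()['contact_force']))
E
```

```text
linear [ 0.03  -0.028  0.047] dr [ 0.024 -0.001  0.015] | state [536.6 257.5  81.1] [[-0.489, 0.212, 0.846], [0.106, 0.977, -0.183], [-0.866, -0.0, -0.5]] q [-0.41  0.73 -0.82  2.35  1.79  1.49 -1.19] F [-0.2  0.8 -2.5] M [ 0.31  1.2  -0.08] w 13.9 t 11.1
[2.37040872 0.74516734 0.98221177]
```

>>> move_arm(
  targets=[
    {"linear": [0.02,0,0],"dr": [0,0,0],"fingers": -1},
    {"linear": [0.04,0,0],"dr": [0,0,0],"fingers": -1},
    {"linear": [0.06,0,0],"dr": [0,0,0],"fingers": -1},
    {"linear": [0.06,0,0],"dr": [0,0,0],"fingers": -1},
  ],
)

```text
clock: 11.43
position: [535.2, 257.8, 79.0]
ee_rot: [-3.141, 1.047, 2.929]
contact_force: [-0.7, 1.8, -3.4]
grip_width: 13.9
finger_force: 30.0
```

```bash
python3 - <<'E'
from kin import *
delta(EO+71.96*Z+14.4*LZ+0*LX,face())
T=R.from_euler('xyz',manip.state()['ee_rot']);print(T.inv().apply(manip.state()['contact_force']))
E
```

```text
linear [-0.034 -0.03   0.051] dr [ 0.027 -0.002  0.017] | state [535.2 257.8  79. ] [[-0.489, 0.211, 0.846], [0.106, 0.977, -0.183], [-0.866, -0.0, -0.5]] q [-0.41  0.73 -0.82  2.35  1.79  1.49 -1.2 ] F [-0.7  1.8 -3.4] M [ 0.37  1.32 -0.01] w 13.9 t 11.43
[3.47265506 1.64881784 0.78562208]
```

>>> move_arm(
  targets=[
    {"linear": [0.02,0,0],"dr": [0,0,0],"fingers": -1},
    {"linear": [0.04,0,0],"dr": [0,0,0],"fingers": -1},
    {"linear": [0.06,0,0],"dr": [0,0,0],"fingers": -1},
    {"linear": [0.06,0,0],"dr": [0,0,0],"fingers": -1},
  ],
)

```text
clock: 11.77
position: [534.4, 258.1, 77.7]
ee_rot: [3.141, 1.049, 2.928]
contact_force: [-0.1, -2.1, 5.6]
grip_width: 13.6
finger_force: 30.0
```

```bash
python3 - <<'E'
from kin import *
T=R.from_euler('xyz',manip.state()['ee_rot']);print(T.inv().apply(manip.state()['contact_force']))
i,w=cloud('scene');np.savez('scene3',i=i,w=w)
save('scene3.png',i[100:200,270:380],6)
E
```

```text
[-4.99441505 -2.06260966 -2.48218879]
```

View pics/scene3.png

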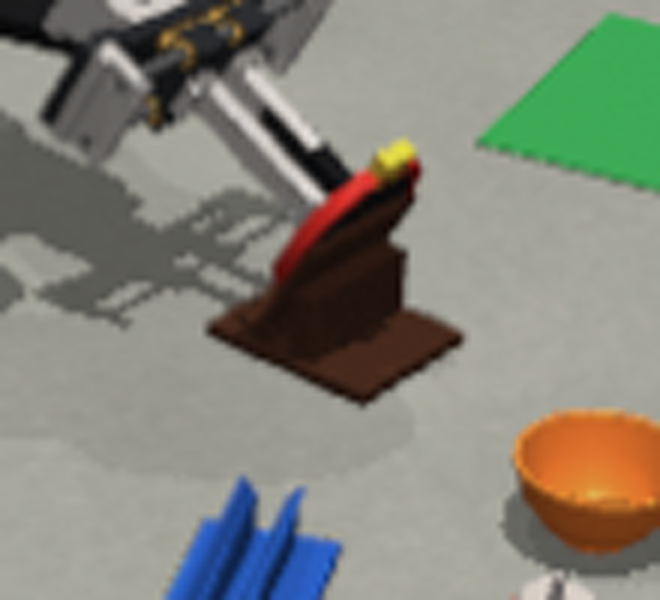

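The lid lies on the face and its lug now presses the ledge with about 8 N. I'll seat it against the face, release and draw back.

>>> move_arm(
  targets=[
    {"linear": [0,0,0.02],"dr": [0,0,0],"fingers": -1},
    {"linear": [0,0,0.04],"dr": [0,0,0],"fingers": -1},
    {"linear": [0,0,0.04],"dr": [0,0,0],"fingers": -1},
  ],
)

```text
clock: 12.07
position: [534.8, 258.1, 77.5]
ee_rot: [-3.142, 1.049, 2.93]
contact_force: [-24.4, -2.4, 22.4]
grip_width: 13.5
finger_force: 30.0
```

>>> move_arm(
  targets=[
    {"linear": [0,0,0],"dr": [0,0,0],"fingers": -0.6},
    {"linear": [0,0,0],"dr": [0,0,0],"fingers": -0.4},
    {"linear": [0,0,0],"dr": [0,0,0],"fingers": -0.2},
    {"linear": [0,0,0],"dr": [0,0,0],"fingers": -0.2},
    {"linear": [0,0,0],"dr": [0,0,0],"fingers": -0.2},
    {"linear": [0,0,-0.2],"dr": [0,0,0],"fingers": -0.2},
    {"linear": [0,0,-0.5],"dr": [0,0,0],"fingers": -0.2},
    {"linear": [0,0,-0.9],"dr": [0,0,0],"fingers": -0.2},
    {"linear": [0,0,-1.4],"dr": [0,0,0],"fingers": -0.2},
    {"linear": [0,0,-1.5],"dr": [0,0,0],"fingers": -0.2},
  ],
)

```text
clock: 12.9
position: [482.7, 270.1, 107.6]
ee_rot: [3.139, 1.047, 2.929]
contact_force: [1.2, 1.0, 0.1]
grip_width: 37.9
finger_force: 0.0
```

```bash
python3 - <<'E'
from kin import *
c=EO+71.96*Z
T=R.from_matrix(np.c_[LZ*-1,EY*0,-LX]) if 0 else None
delta(c,face())
i,w=cloud('scene');np.savez('scene4',i=i,w=w)
save('scene4.png',i[90:200,260:380],6)
hsv=cv2.cvtColor(i,cv2.COLOR_RGB2HSV).astype(int);H,S,V=hsv[...,0],hsv[...,1],hsv[...,2]
near=np.linalg.norm(w-c,axis=2)<90
for nm,m in(('yel',near&(H>22)&(H<36)&(S>140)&(V>90)),('red',near&((H<6)|(H>174))&(S>150)&(V>70))):
    q=w[m]-c;print(nm,m.sum(),'LX',np.percentile(q@LX,[2,50,98]).round(1),'LZ',np.percentile(q@LZ,[2,50,98]).round(1),'EY',np.percentile(q@EY,[2,50,98]).round(1))
E
```

```text
linear [-0.089 -0.059  1.934] dr [ 0.052 -0.001  0.018] | state [482.7 270.1 107.6] [[-0.489, 0.209, 0.847], [0.106, 0.978, -0.181], [-0.866, 0.001, -0.5]] q [-0.48  0.67 -0.91  2.38  1.65  1.54 -1.22] F [1.2 1.  0.1] M [0.25 0.69 0.01] w 37.9 t 12.9
yel 18 LX [40.6 55.3 59.8] LZ [ 3.4  6.6 11.7] EY [-13.   -2.2  12.3]
red 83 LX [-19.5  26.8  47. ] LZ [ 2.9  7.1 13.8] EY [-52.1 -38.1  26.7]
```

View pics/scene4.png

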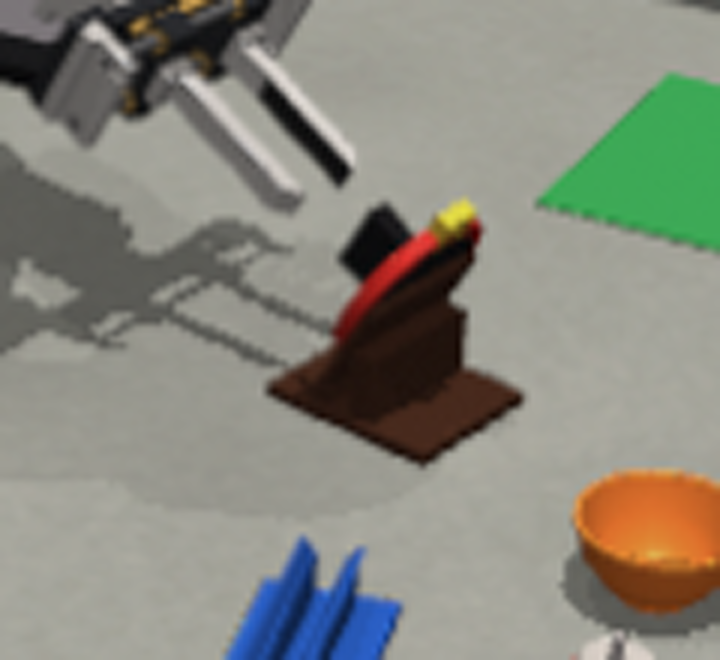

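The lid rests on the easel (red disc at 380,280, upper lug at 455,215) with the gripper clear. Next is the edge pinch.

```bash
cat >> kin.py <<'E'
C1=np.array([547.0,255.4,70.3])
pinch=R.from_matrix(np.c_[EY,-LZ,-LX]/np.linalg.norm(np.c_[EY,-LZ,-LX],axis=0))
E
python3 - <<'E'
from kin import *
p=fit();q=np.array(D[-1][0])
s=manip.state();
f0=R.from_euler('xyz',s['ee_rot']);rv=(f0.inv()*pinch).as_rotvec();print('rv',np.degrees(rv)/6)
P=s['position'];A=C1+5*LZ+139*LX
for k,(pos,rot) in {'up':(P+[0,0,180],f0),'r3':(P+[0,0,200],f0*R.from_rotvec(rv*.33)),'r6':(P+[20,0,220],f0*R.from_rotvec(rv*.66)),'app':(A,pinch),'grasp':(C1+5*LZ+29*LX,pinch),'rack':(np.array([613,0,68+29]),down(103.2))}.items():
    e,q=ik(p,pos,rot,q);print(k,pos.round(0),e.round(4),q.round(2))
E
```

```text
0.05852547892291674 [ 2.63013e+02  5.35700e+02  4.77126e+02  3.57910e+02 -9.50000e-02
  1.49400e+00  1.14130e+01 -2.59290e+01  5.23700e+00]
rv [11.58150514 11.53471715 11.60089345]
up [483. 270. 287.] 0.0 [-0.3   0.11 -0.95  2.33  1.39  1.12 -0.8 ]
r3 [483. 270. 307.] 0.0 [-0.2   0.25 -0.96  1.88  0.83  1.38 -0.64]
r6 [503. 270. 327.] 0.0 [-0.11  0.45 -0.89  1.49  0.46  1.65 -0.72]
app [611. 241. 193.] 0.0 [ 0.04  0.84 -0.78  1.22  0.2   1.65 -0.88]
grasp [557. 253.  98.] 0.0 [ 0.06  0.85 -0.78  1.46  0.21  1.43 -0.9 ]
rack [613   0  97] 0.0 [ 0.52  0.59 -0.88  1.83  0.54  0.98 -0.34]
```

>>> move_arm(
  targets=[
    {"linear": [-0.8,0,-0.5],"dr": [0,0,0],"fingers": -0.2},
    {"linear": [-1.6,0,-0.95],"dr": [0,0,0],"fingers": -0.2},
    {"linear": [-2.4,0,-1.4],"dr": [0,0,0],"fingers": -0.2},
    {"linear": [-3.2,0,-1.9],"dr": [0.5,0.5,0.5],"fingers": -0.2},
    {"linear": [-3.7,0,-2.2],"dr": [1.1,1.1,1.1],"fingers": -0.2},
    {"linear": [-4.1,0,-2.4],"dr": [1.7,1.7,1.7],"fingers": -0.2},
    {"linear": [-4.4,0,-2.5],"dr": [2.3,2.3,2.3],"fingers": -0.2},
    {"linear": [-4.5,0,-2.6],"dr": [2.9,2.9,2.9],"fingers": -0.2},
    {"linear": [-4.5,0,-2.6],"dr": [3.5,3.5,3.5],"fingers": -0.2},
    {"linear": [-4.5,0,-2.6],"dr": [3.9,3.9,3.9],"fingers": -0.2},
  ],
)

```text
clock: 13.78
position: [485.9, 268.4, 315.2]
ee_rot: [3.106, 0.615, 2.328]
contact_force: [-0.4, -1.0, -0.5]
grip_width: 38.0
finger_force: 0.0
```

```bash
python3 - <<'E'
from kin import *
delta(C1+5*LZ+150*LX+[0,0,80],pinch)
E
```

```text
linear [-1.775  1.797  2.316] dr [7.636 7.61  7.625] | state [485.9 268.4 315.2] [[-0.561, 0.712, 0.422], [0.593, 0.702, -0.395], [-0.577, 0.029, -0.816]] q [-0.13  0.29 -1.04  1.83  0.83  1.48 -0.64] F [-0.4 -1.  -0.5] M [ 0.32  0.26 -0.02] w 38.0 t 13.78
```

>>> move_arm(
  targets=[
    {"linear": [-0.1,0.1,0],"dr": [0.55,0.55,0.55],"fingers": -0.2},
    {"linear": [-0.2,0.2,0],"dr": [1.1,1.1,1.1],"fingers": -0.2},
    {"linear": [-0.4,0.4,0.1],"dr": [1.7,1.7,1.7],"fingers": -0.2},
    {"linear": [-0.6,0.6,0.2],"dr": [2.3,2.3,2.3],"fingers": -0.2},
    {"linear": [-0.8,0.8,0.4],"dr": [2.9,2.9,2.9],"fingers": -0.2},
    {"linear": [-1,1,0.7],"dr": [3.5,3.5,3.5],"fingers": -0.2},
    {"linear": [-1.2,1.2,1],"dr": [4.1,4.1,4.1],"fingers": -0.2},
    {"linear": [-1.4,1.4,1.4],"dr": [4.7,4.7,4.7],"fingers": -0.2},
    {"linear": [-1.5,1.5,1.7],"dr": [5.3,5.3,5.3],"fingers": -0.2},
    {"linear": [-1.6,1.6,2],"dr": [5.9,5.9,5.9],"fingers": -0.2},
  ],
)

```text
clock: 14.62
position: [601.5, 243.8, 286.9]
ee_rot: [-2.788, 0.088, 1.596]
contact_force: [0.9, 0.3, -0.0]
grip_width: 37.9
finger_force: 0.0
```

```bash
python3 - <<'E'
from kin import *
delta(C1+5*LZ+150*LX+[0,0,20],pinch)
E
```

```text
linear [0.043 0.894 1.385] dr [1.72  1.734 1.734] | state [601.5 243.8 286.9] [[-0.025, 0.939, -0.344], [0.996, -0.007, -0.091], [-0.088, -0.345, -0.935]] q [ 0.03  0.7  -0.87  1.22  0.34  1.76 -0.77] F [ 0.9  0.3 -0. ] M [ 0.08 -0.38 -0.06] w 37.9 t 14.62
```

>>> move_arm(
  targets=[
    {"linear": [0,0.2,0.3],"dr": [0.5,0.5,0.5],"fingers": -0.2},
    {"linear": [0,0.5,0.7],"dr": [1,1,1],"fingers": -0.2},
    {"linear": [0,0.8,1.2],"dr": [1.5,1.5,1.5],"fingers": -0.2},
    {"linear": [0.04,0.9,1.4],"dr": [1.73,1.73,1.73],"fingers": -0.2},
    {"linear": [0.04,0.9,1.4],"dr": [1.73,1.73,1.73],"fingers": -0.2},
    {"linear": [0.04,0.9,1.4],"dr": [1.73,1.73,1.73],"fingers": -0.2},
  ],
)

```text
clock: 15.12
position: [614.6, 240.9, 223.0]
ee_rot: [-2.62, 0.001, 1.362]
contact_force: [-0.3, 0.5, 1.2]
grip_width: 37.2
finger_force: 0.0
```

```bash
python3 - <<'E'
from kin import *
delta(C1+5*LZ+75*LX,pinch)
delta(C1+5*LZ+29*LX,pinch)
i,w=cloud('wrist');save('wrist5.png',i,1.3);np.savez('wrist5',i=i,w=w)
hsv=cv2.cvtColor(i,cv2.COLOR_RGB2HSV).astype(int);H,S,V=hsv[...,0],hsv[...,1],hsv[...,2]
near=np.linalg.norm(w-C1,axis=2)<90
for nm,m in(('yel',near&(H>20)&(H<36)&(S>140)&(V>70)),('red',near&((H<6)|(H>174))&(S>150)&(V>50))):
    q=w[m]-C1
    if m.sum(): print(nm,m.sum(),'LX',np.percentile(q@LX,[2,50,98]).round(1),'LZ',np.percentile(q@LZ,[2,50,98]).round(1),'EY',np.percentile(q@EY,[2,50,98]).round(1))
E
```

```text
linear [0.    0.284 2.296] dr [0.017 0.045 0.057] | state [614.6 240.9 223. ] [[0.208, 0.848, -0.488], [0.978, -0.18, 0.103], [-0.001, -0.499, -0.867]] q [ 0.11  0.82 -0.84  1.2   0.19  1.7  -0.87] F [-0.3  0.5  1.2] M [-0.08 -0.53  0.01] w 37.2 t 15.12
linear [0.006 0.282 3.446] dr [0.017 0.045 0.057] | state [614.6 240.9 223. ] [[0.208, 0.848, -0.488], [0.978, -0.18, 0.103], [-0.001, -0.499, -0.867]] q [ 0.11  0.82 -0.84  1.2   0.19  1.7  -0.87] F [-0.3  0.5  1.2] M [-0.08 -0.53  0.01] w 37.2 t 15.12
yel 259 LX [57.9 60.8 62. ] LZ [ 2.2  6.9 11.7] EY [-9.4  1.8 12.5]
red 640 LX [-3.3 40.2 48.5] LZ [ 0.5  7.1 11.9] EY [-37.2  24.5  48.6]
```

View pics/wrist5.png

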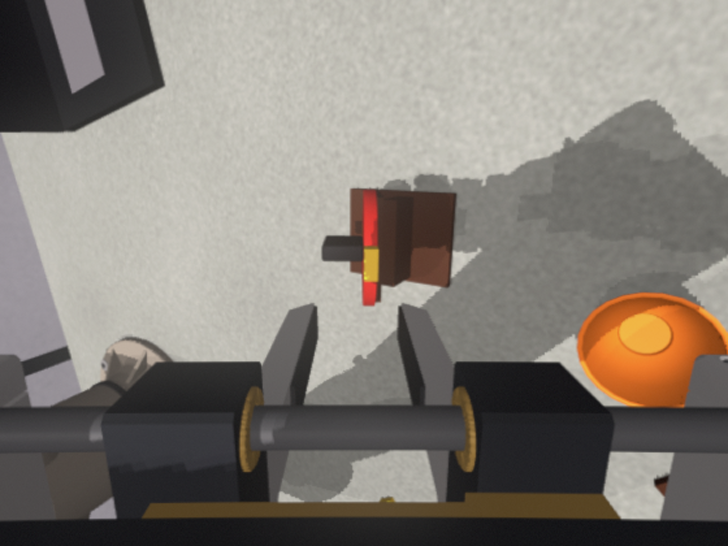

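The lid's edge (370,250) lies between the fingers, with the upper lug at (371,265) and the fin to the left. Measured positions match expectations within 2 mm. Descending to pinch.

>>> move_arm(
  targets=[
    {"linear": [0.04,0.26,0.6],"dr": [0,0.05,0.05],"fingers": -0.2},
    {"linear": [0.04,0.26,1.3],"dr": [0,0.05,0.05],"fingers": -0.2},
    {"linear": [0.04,0.26,2],"dr": [0,0.05,0.05],"fingers": -0.2},
    {"linear": [0.04,0.26,2.5],"dr": [0,0.05,0.05],"fingers": -0.2},
    {"linear": [0.04,0.26,2.9],"dr": [0,0.05,0.05],"fingers": -0.2},
    {"linear": [0.04,0.26,3.2],"dr": [0,0.05,0.05],"fingers": -0.2},
    {"linear": [0.04,0.26,3.45],"dr": [0,0.05,0.05],"fingers": -0.2},
    {"linear": [0.04,0.26,3.45],"dr": [0,0.05,0.05],"fingers": -0.2},
    {"linear": [0.04,0.26,3.45],"dr": [0,0.05,0.05],"fingers": -0.2},
  ],
)

```text
clock: 15.92
position: [556.9, 255.6, 99.3]
ee_rot: [-2.621, -0.002, 1.354]
contact_force: [1.7, -0.8, -0.7]
grip_width: 37.7
finger_force: 0.0
```

```bash
python3 - <<'E'
from kin import *
delta(C1+6*LZ+29*LX+1.5*EY,pinch)
E
```

```text
linear [-0.021  0.005  0.022] dr [ 0.028 -0.015  0.008] | state [556.9 255.6  99.3] [[0.215, 0.847, -0.486], [0.977, -0.186, 0.108], [0.002, -0.497, -0.867]] q [ 0.13  0.86 -0.84  1.44  0.22  1.43 -0.9 ] F [ 1.7 -0.8 -0.7] M [-0.16 -0.5   0.03] w 37.7 t 15.92
```

>>> move_arm(
  targets=[
    {"linear": [0,0,0],"dr": [0,0,0],"fingers": -0.5},
    {"linear": [0,0,0],"dr": [0,0,0],"fingers": -0.65},
    {"linear": [0,0,0],"dr": [0,0,0],"fingers": -0.75},
    {"linear": [0,0,0],"dr": [0,0,0],"fingers": -1},
    {"linear": [0,0,0],"dr": [0,0,0],"fingers": -1},
    {"linear": [0,0,0],"dr": [0,0,0],"fingers": -1},
    {"linear": [0,0,0],"dr": [0,0,0],"fingers": -1},
  ],
)

```text
clock: 16.5
position: [556.5, 255.3, 98.8]
ee_rot: [-2.619, -0.002, 1.353]
contact_force: [-2.2, -0.8, 5.8]
grip_width: 10.0
finger_force: 29.9
```

>>> move_arm(
  targets=[
    {"linear": [0,-0.03,-0.05],"dr": [0,0,0],"fingers": -1},
    {"linear": [0,-0.08,-0.15],"dr": [0,0,0],"fingers": -1},
    {"linear": [0,-0.15,-0.3],"dr": [0,0,0],"fingers": -1},
    {"linear": [0,-0.2,-0.6],"dr": [0,0,0],"fingers": -1},
    {"linear": [0,-0.25,-1],"dr": [0,0,0],"fingers": -1},
    {"linear": [0,-0.3,-1.5],"dr": [0,0,0],"fingers": -1},
    {"linear": [0,-0.3,-2],"dr": [0,0,0],"fingers": -1},
    {"linear": [0,-0.3,-2.6],"dr": [0,0,0],"fingers": -1},
    {"linear": [0,-0.3,-3.2],"dr": [0,0,0],"fingers": -1},
    {"linear": [0,-0.3,-3.6],"dr": [0,0,0],"fingers": -1},
  ],
)

```text
clock: 17.33
position: [618.1, 241.4, 232.3]
ee_rot: [-2.622, -0.003, 1.352]
contact_force: [0.1, -0.6, -2.9]
grip_width: 9.7
finger_force: 30.0
```

```bash
python3 - <<'E'
from kin import *
delta([600,120,260],down(103.2))
# rack from earlier pictures
for n in('top','scene','wrist','wrist3'):
    z=np.load(n+'.npz');i=z['i'];w=z['w']
    hsv=cv2.cvtColor(i,cv2.COLOR_RGB2HSV).astype(int);H,S,V=hsv[...,0],hsv[...,1],hsv[...,2]
    m=(H>100)&(H<125)&(S>120)&(np.hypot(w[...,0]-613,w[...,1])<85)
    k=m&(w[...,2]>4)&(w[...,2]<50); t=m&(w[...,2]>36)&(w[...,2]<46)
    if k.sum()<50: continue
    r=cv2.minAreaRect(w[k][:,:2].astype(np.float32));rx=np.array([np.cos(np.radians(13.2)),np.sin(np.radians(13.2))]);ry=np.array([-rx[1],rx[0]])
    q=(w[t][:,:2]-[613,0]);print(n,k.sum(),r,'top z',t.sum(),'x neg',np.percentile((q@rx)[(q@rx)<0],[5,50,95]).round(1) if t.sum() else'','pos',np.percentile((q@rx)[(q@rx)>0],[5,50,95]).round(1) if t.sum() else '','y',np.percentile(q@ry,[1,99]).round(1) if t.sum() else '')
E
```

```text
linear [-3.059 -0.159 -0.717] dr [-4.872 -1.139 -4.185] | state [618.1 241.4 232.3] [[0.217, 0.848, -0.484], [0.976, -0.187, 0.11], [0.003, -0.497, -0.868]] q [ 0.11  0.82 -0.84  1.18  0.19  1.71 -0.88] F [ 0.1 -0.6 -2.9] M [-0.18 -0.96 -0.03] w 9.7 t 17.33
top 934 ((612.733154296875, 1.264251708984375), (68.6646957397461, 127.13717651367188), 13.037728309631348) top z 145 x neg [-16.  -13.5  -9.1] pos [10.7 14.3 17.2] y [-57.2  58.8]
scene 710 ((612.8892211914062, -1.1865692138671875), (69.8561782836914, 134.82516479492188), 13.310873031616211) top z 105 x neg [-18.  -14.  -10.8] pos [ 8.9 13.  15.4] y [-58.5  53.5]
wrist 3720 ((616.125244140625, -16.03069305419922), (70.5661849975586, 94.6153564453125), 12.646682739257812) top z 628 x neg [-17.2 -14.9 -11.8] pos [10.1 12.7 16.2] y [-56.9  13.4]
wrist3 5361 ((611.023193359375, 3.0622024536132812), (69.55288696289062, 131.15371704101562), 11.187397003173828) top z 735 x neg [-16.8 -15.1 -13.1] pos [10.4 12.5 15.7] y [-54.6  63. ]
```

>>> move_arm(
  targets=[
    {"linear": [-0.2,0,-0.3],"dr": [-0.4,-0.1,-0.4],"fingers": -1},
    {"linear": [-0.6,0,-0.5],"dr": [-1,-0.2,-0.8],"fingers": -1},
    {"linear": [-1,0,-0.7],"dr": [-1.6,-0.4,-1.4],"fingers": -1},
    {"linear": [-1.5,-0.1,-0.7],"dr": [-2.2,-0.5,-1.9],"fingers": -1},
    {"linear": [-2,-0.1,-0.7],"dr": [-2.8,-0.7,-2.4],"fingers": -1},
    {"linear": [-2.4,-0.1,-0.7],"dr": [-3.4,-0.8,-2.9],"fingers": -1},
    {"linear": [-2.7,-0.15,-0.7],"dr": [-4,-0.9,-3.4],"fingers": -1},
    {"linear": [-3,-0.15,-0.7],"dr": [-4.6,-1.1,-3.9],"fingers": -1},
    {"linear": [-3,-0.15,-0.7],"dr": [-4.87,-1.14,-4.18],"fingers": -1},
    {"linear": [-3,-0.15,-0.7],"dr": [-4.87,-1.14,-4.18],"fingers": -1},
  ],
)

```text
clock: 18.17
position: [598.5, 121.9, 258.0]
ee_rot: [-3.142, 0.003, 1.803]
contact_force: [-0.6, 0.2, -2.1]
grip_width: 9.8
finger_force: 30.0
```

```bash
python3 - <<'E'
from kin import *
delta([612.6,-0.1,220],down(103))
i,w=cloud('wrist');np.savez('wrist6',i=i,w=w)
s=manip.state();T=R.from_euler('xyz',s['ee_rot']);t=T.inv().apply((w-s['position']).reshape(-1,3)).reshape(w.shape)
hsv=cv2.cvtColor(i,cv2.COLOR_RGB2HSV).astype(int);H,S,V=hsv[...,0],hsv[...,1],hsv[...,2]
near=np.linalg.norm(t,axis=2)<140
for nm,m in(('yel',near&(H>20)&(H<36)&(S>140)&(V>70)),('red',near&((H<6)|(H>174))&(S>150)&(V>50))):
    q=t[m]
    if m.sum(): print(nm,m.sum(),'tool xyz pct',np.percentile(q,[2,50,98],axis=0).round(1).tolist())
m=(H>100)&(H<125)&(S>120)&(np.hypot(w[...,0]-613,w[...,1])<90)
k=m&(w[...,2]>4)&(w[...,2]<50);tt=m&(w[...,2]>36)&(w[...,2]<46)
print(k.sum(),tt.sum(),cv2.minAreaRect(w[k][:,:2].astype(np.float32)) if k.sum()>20 else '')
E
```

```text
linear [-3.047 -0.357  0.959] dr [-0.     0.027  0.047] | state [598.5 121.9 258. ] [[-0.23, 0.973, 0.001], [0.973, 0.23, -0.003], [-0.003, -0.0, -1.0]] q [ 0.44  0.45 -1.01  1.65  0.39  1.27 -0.41] F [-0.6  0.2 -2.1] M [ 0.04 -0.17 -0.02] w 9.8 t 18.17
yel 933 tool xyz pct [[-12.1, -5.7, -33.1], [0.9, -1.0, -31.8], [11.0, 4.1, -24.1]]
red 1458 tool xyz pct [[-35.5, -5.4, -20.3], [25.8, -1.0, -12.0], [46.6, 3.7, 15.7]]
121 0 ((613.1983642578125, 4.194000244140625), (67.09298706054688, 128.14862060546875), 13.575295448303223)
```

>>> move_arm(
  targets=[
    {"linear": [-0.6,-0.1,0],"dr": [0,0,0.05],"fingers": -1},
    {"linear": [-1.3,-0.2,0.1],"dr": [0,0,0.05],"fingers": -1},
    {"linear": [-2,-0.3,0.3],"dr": [0,0,0.05],"fingers": -1},
    {"linear": [-2.6,-0.35,0.6],"dr": [0,0,0.05],"fingers": -1},
    {"linear": [-3.05,-0.36,0.95],"dr": [0,0,0.05],"fingers": -1},
    {"linear": [-3.05,-0.36,1.3],"dr": [0,0,0.05],"fingers": -1},
    {"linear": [-3.05,-0.36,1.6],"dr": [0,0,0.05],"fingers": -1},
    {"linear": [-3.05,-0.36,1.6],"dr": [0,0,0.05],"fingers": -1},
    {"linear": [-3.05,-0.36,1.6],"dr": [0,0,0.05],"fingers": -1},
  ],
)

```text
clock: 18.97
position: [612.6, 2.1, 191.9]
ee_rot: [-3.138, -0.001, 1.798]
contact_force: [0.1, 0.4, -1.7]
grip_width: 10.1
finger_force: 30.0
```

```bash
python3 - <<'E'
from kin import *
delta([612.6,-0.1,140],down(103))
i,w=cloud('wrist');np.savez('wrist7',i=i,w=w)
s=manip.state();T=R.from_euler('xyz',s['ee_rot']);t=T.inv().apply((w-s['position']).reshape(-1,3)).reshape(w.shape)
hsv=cv2.cvtColor(i,cv2.COLOR_RGB2HSV).astype(int);H,S,V=hsv[...,0],hsv[...,1],hsv[...,2]
y=(H>20)&(H<36)&(S>140)&(V>70)&(np.linalg.norm(t,axis=2)<60)&(t[...,2]<-29);q=t[y];print('lug',y.sum(),np.degrees(np.arctan(np.polyfit(q[:,0],q[:,2],1)[0])),q.mean(0).round(1))
b=(H>100)&(H<125)&(S>120)&(np.hypot(w[...,0]-613,w[...,1])<90)
tt=b&(w[...,2]>36)&(w[...,2]<46)
for sg in(-1,1):
    q=t[tt&(t[...,1]*sg>0)]
    if len(q)>20: print('wall',sg,len(q),np.percentile(q,[2,50,98],axis=0).round(1).tolist(),'slope',np.degrees(np.arctan(np.polyfit(q[:,0],q[:,1],1)[0])).round(2))
E
```

```text
linear [-0.054 -0.008  1.297] dr [-0.039 -0.009  0.004] | state [612.6   2.1 191.9] [[-0.225, 0.974, -0.004], [0.974, 0.225, 0.0], [0.001, -0.004, -1.0]] q [ 0.6   0.5  -0.96  1.72  0.44  1.16 -0.25] F [ 0.1  0.4 -1.7] M [ 0.02 -0.13  0.02] w 10.1 t 18.97
lug 848 0.32606923603941945 [ -0.3  -0.6 -30.8]
wall -1 445 [[-23.3, -16.8, 151.4], [20.7, -13.9, 153.5], [59.3, -10.8, 156.4]] slope 0.86
wall 1 538 [[-41.6, 10.5, 151.2], [10.8, 13.5, 153.3], [57.6, 16.5, 156.5]] slope 0.22
```

The walls are centred on the lid within 0.5 mm and 0.5°. Descending into the slot.

>>> move_arm(
  targets=[
    {"linear": [-0.03,0,0.4],"dr": [0,0,0],"fingers": -1},
    {"linear": [-0.03,0,0.8],"dr": [0,0,0],"fingers": -1},
    {"linear": [-0.03,0,1.2],"dr": [0,0,0],"fingers": -1},
    {"linear": [-0.03,0,1.5],"dr": [0,0,0],"fingers": -1},
    {"linear": [-0.03,0,1.7],"dr": [0,0,0],"fingers": -1},
    {"linear": [-0.03,0,1.9],"dr": [0,0,0],"fingers": -1},
    {"linear": [-0.03,0,2.05],"dr": [0,0,0],"fingers": -1},
    {"linear": [-0.03,0,2.2],"dr": [0,0,0],"fingers": -1},
    {"linear": [-0.03,0,2.25],"dr": [0,0,0],"fingers": -1},
    {"linear": [-0.03,0,2.25],"dr": [0,0,0],"fingers": -1},
  ],
)

```text
clock: 19.85
position: [612.8, -0.8, 102.1]
ee_rot: [-3.138, 0.0, 1.796]
contact_force: [-0.3, 0.4, -3.3]
grip_width: 10.0
finger_force: 30.0
```

>>> move_arm(
  targets=[
    {"linear": [0,0,0.03],"dr": [0,0,0],"fingers": -1},
    {"linear": [0,0,0.06],"dr": [0,0,0],"fingers": -1},
    {"linear": [0,0,0.06],"dr": [0,0,0],"fingers": -1},
    {"linear": [0,0,0.06],"dr": [0,0,0],"fingers": -1},
  ],
)

```text
clock: 20.18
position: [613.0, -0.8, 100.1]
ee_rot: [-3.139, 0.001, 1.796]
contact_force: [-0.1, 0.1, -2.6]
grip_width: 9.6
finger_force: 30.0
```

>>> move_arm(
  targets=[
    {"linear": [0,0,0.03],"dr": [0,0,0],"fingers": -1},
    {"linear": [0,0,0.06],"dr": [0,0,0],"fingers": -1},
    {"linear": [0,0,0.06],"dr": [0,0,0],"fingers": -1},
    {"linear": [0,0,0.06],"dr": [0,0,0],"fingers": -1},
  ],
)

```text
clock: 20.52
position: [612.8, -0.8, 97.5]
ee_rot: [-3.139, 0.0, 1.796]
contact_force: [0.9, 0.2, -3.7]
grip_width: 9.9
finger_force: 30.0
```

>>> move_arm(
  targets=[
    {"linear": [0,0,0.02],"dr": [0,0,0],"fingers": -1},
    {"linear": [0,0,0.04],"dr": [0,0,0],"fingers": -1},
    {"linear": [0,0,0.04],"dr": [0,0,0],"fingers": -1},
  ],
)

```text
clock: 20.77
position: [613.0, -0.7, 96.2]
ee_rot: [-3.139, 0.001, 1.796]
contact_force: [-1.4, -0.9, 2.2]
grip_width: 9.9
finger_force: 30.0
```

>>> move_arm(
  targets=[
    {"linear": [0,0,0.02],"dr": [0,0,0],"fingers": -1},
    {"linear": [0,0,0.02],"dr": [0,0,0],"fingers": -0.75},
    {"linear": [0,0,0.02],"dr": [0,0,0],"fingers": -0.6},
    {"linear": [0,0,0.02],"dr": [0,0,0],"fingers": -0.4},
    {"linear": [0,0,0.02],"dr": [0,0,0],"fingers": -0.2},
    {"linear": [0,0,0.02],"dr": [0,0,0],"fingers": 0},
    {"linear": [0,0,0.02],"dr": [0,0,0],"fingers": 0},
    {"linear": [0,0,0.02],"dr": [0,0,0],"fingers": 0},
  ],
)

```text
clock: 21.43
position: [612.8, -0.8, 95.1]
ee_rot: [-3.139, 0.0, 1.797]
contact_force: [-0.5, -0.4, 0.2]
grip_width: 46.1
finger_force: 0.0
```

>>> move_arm(
  targets=[
    {"linear": [0,0,-0.2],"dr": [0,0,0],"fingers": 0},
    {"linear": [0,0,-0.5],"dr": [0,0,0],"fingers": 0},
    {"linear": [0,0,-0.9],"dr": [0,0,0],"fingers": 0},
    {"linear": [0,0,-1.5],"dr": [0,0,0],"fingers": 0},
    {"linear": [0,0,-2.2],"dr": [0,0,0],"fingers": 0},
    {"linear": [0,0,-3],"dr": [0,0,0],"fingers": 0},
    {"linear": [0,0,-3.4],"dr": [0,0,0],"fingers": 0},
    {"linear": [0,0,-3.4],"dr": [0,0,0],"fingers": 0},
  ],
)

```text
clock: 22.1
position: [615.0, 0.2, 236.9]
ee_rot: [3.138, 0.002, 1.797]
contact_force: [0.3, 0.3, 0.6]
grip_width: 47.3
finger_force: 0.0
```

```bash
python3 - <<'E'
from kin import *
delta([612.6,-0.1,240],down(103))
rx=np.array([np.cos(np.radians(13)),np.sin(np.radians(13)),0]);ry=np.array([-rx[1],rx[0],0]);o=np.array([612.6,-.6,0])
for n in('wrist','scene'):
    i,w=cloud(n);hsv=cv2.cvtColor(i,cv2.COLOR_RGB2HSV).astype(int);H,S,V=hsv[...,0],hsv[...,1],hsv[...,2]
    c=w-o;near=(np.linalg.norm(c[...,:2],axis=2)<90)&(w[...,2]<150)&(w[...,2]>15)
    for nm,m in(('yel',near&(H>20)&(H<36)&(S>140)&(V>70)),('red',near&((H<6)|(H>174))&(S>150)&(V>50))):
        q=c[m]
        if m.sum(): print(n,nm,m.sum(),'x',np.percentile(q@rx,[2,50,98]).round(1),'y',np.percentile(q@ry,[2,50,98]).round(1),'z',np.percentile(q[:,2],[2,50,98]).round(1))
    # neighbours unmoved?
z0=np.load('scene.npz');
for u,v,nm in((518,250,'tub'),(507,290,'motor'),(465,360,'screwdriver')):
    a,b=int(v/1.4),int(u/1.4);print(nm,np.abs(i[a-18:a+18,b-20:b+20].astype(int)-z0['i'][a-18:a+18,b-20:b+20]).mean().round(2))
E
```

```text
linear [ 0.006 -0.06  -0.078] dr [ 0.032  0.021 -0.011] | state [6.150e+02 2.000e-01 2.369e+02] [[-0.224, 0.975, 0.004], [0.975, 0.224, -0.001], [-0.002, 0.003, -1.0]] q [ 0.63  0.46 -0.98  1.67  0.41  1.23 -0.22] F [0.3 0.3 0.6] M [-0.03 -0.14 -0.02] w 47.3 t 22.1
wrist yel 244 x [-13.   -8.3  -3.7] y [-12.7  -0.9  10. ] z [123.9 127.8 129.2]
wrist red 532 x [-11.6  -6.7  -1.8] y [-40.2  22.   46.5] z [ 80.1 108.1 116. ]
scene yel 27 x [-12.3  -7.9  -2.7] y [-20.3 -12.1   3.9] z [ 69.3 125.9 130.6]
scene red 143 x [-14.4  -4.3   1.9] y [-55.3 -43.2  27.3] z [ 33.7  87.5 115.1]
tub 2.31
motor 5.2
screwdriver 2.46
```

>>> move_arm(
  targets=[
    {"linear": [0,0,-0.4],"dr": [0,0,0],"fingers": 0},
    {"linear": [0,0,-0.6],"dr": [0,0,0],"fingers": 0},
    {"linear": [0,0,-0.6],"dr": [0,0,0],"fingers": 0},
    {"linear": [0,0,-0.6],"dr": [0,0,0],"fingers": 0},
    {"linear": [0,0,-0.6],"dr": [0,0,0],"fingers": 0},
    {"linear": [0,0,-0.6],"dr": [0,0,0],"fingers": 0},
    {"linear": [0,0,-0.6],"dr": [0,0,0],"fingers": 0},
    {"linear": [0,0,-0.6],"dr": [0,0,0],"fingers": 0},
  ],
)

```text
clock: 22.87
position: [613.2, -0.6, 254.8]
ee_rot: [-3.138, 0.0, 1.797]
contact_force: [0.1, -0.8, 0.7]
grip_width: 46.8
finger_force: 0.0
```

```bash
python3 - <<'E'
from kin import *
rx=np.array([np.cos(np.radians(13)),np.sin(np.radians(13)),0]);ry=np.array([-rx[1],rx[0],0]);o=np.array([612.6,-.6,0])
z0=np.load('top.npz')
for n in('wrist','scene','top'):
    i,w=cloud(n);hsv=cv2.cvtColor(i,cv2.COLOR_RGB2HSV).astype(int);H,S,V=hsv[...,0],hsv[...,1],hsv[...,2]
    c=w-o;near=(np.linalg.norm(c[...,:2],axis=2)<90)&(w[...,2]<150)&(w[...,2]>15)
    for nm,m in(('yel',near&(H>20)&(H<36)&(S>140)&(V>70)),('red',near&((H<6)|(H>174))&(S>150)&(V>50))):
        q=c[m]
        if m.sum(): print(n,nm,m.sum(),'x',np.percentile(q@rx,[2,50,98]).round(1),'y',np.percentile(q@ry,[2,50,98]).round(1),'z',np.percentile(q[:,2],[2,50,98]).round(1))
    if n=='scene':
        q=c[near&((H<6)|(H>174))&(S>150)]; P=np.linalg.lstsq(np.c_[q@ry,q[:,2],np.ones(len(q))],q@rx,rcond=None)[0];print('lean deg',np.degrees(np.arctan(P[1])),'yaw',np.degrees(np.arctan(P[0])))
    def pos(I,W,lo,hi,b):
        h=cv2.cvtColor(I,cv2.COLOR_RGB2HSV).astype(int);k=(h[...,0]>=lo)&(h[...,0]<=hi)&(h[...,1]>120)&(W[...,0]>b[0])&(W[...,0]<b[1])&(W[...,1]>b[2])&(W[...,1]<b[3]);return k.sum(),W[k].mean(0).round(1)
    if n=='top':
        for nm,lo,hi,b in(('tub',8,20,(650,800,80,240)),('motor',0,18,(650,800,-40,70)),('driver',100,125,(620,820,-230,-140))): print(nm,pos(z0['i'],z0['w'],lo,hi,b),pos(i,w,lo,hi,b))
print(manip.state()['clock'])
E
```

```text
wrist yel 222 x [-12.8  -7.8  -3.8] y [-13.   -0.7  10. ] z [124.6 127.8 129.5]
wrist red 486 x [-11.5  -6.4  -1.9] y [-39.6  21.   46.1] z [ 80.5 108.5 116.1]
scene yel 28 x [-12.8  -7.5  -4.2] y [-18.5 -11.1   3.2] z [116.3 125.9 130.4]
scene red 144 x [-13.9  -4.4   1.7] y [-55.1 -42.5  28.9] z [ 33.9  88.6 114. ]
lean deg -4.397435712989686 yaw 1.3166976077806285
top red 10 x [-9.6 -6.3 -3.7] y [-48.8 -44.8 -41.1] z [ 82.3  93.2 100. ]
tub (np.int64(693), array([737. , 158.6,  22.2])) (np.int64(274), array([758. , 166.7,  26. ]))
motor (np.int64(5), array([746.2,  23.3,   4.7])) (np.int64(4), array([652.6,  36.9, 632.1]))
driver (np.int64(242), array([ 772.7, -184.8,   22.6])) (np.int64(246), array([ 773.2, -184.7,   22.6]))
23.0167
```

```bash
python3 -c "
from rig import manip
print(manip.close_job())"
```

```text
the job is handed in; nothing more can be done
None
```

I unlocked the lid, lifted it free, rested it on the easel and released it. I then re-gripped it by its upper edge and stood it in the middle of the rack slot, where it leans a steady 4° or so within the slot's clearance. The job was handed in at about 23 s with the gripper clear.

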